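Unload the ceiling arms from their transit rack and stand them on the carrier

ROBOT

A 7-joint arm with a two-finger parallel gripper is mounted at the origin on a cart in front of the work surface, level with it; the furniture and walls round the work are solid. World frame = base frame: x ahead of the robot, y to its left, z up, the work surface at z = 0. Lengths are in m, angles in rad, forces in N, time in s.
With the tool pointing down it reaches from about 0.4 to 0.9 m from the base axis. Payload 5.5 kg.
Tool frame: the origin (TCP) lies between the finger pads; the fingertips stand 17 mm ahead of it and the grasp point (between the pads) lies 2 mm behind it (bot.nose_length is the distance from the TCP to the fingertips, in m); z points along the fingers, y is the line along which they close (so a half turn about z gives the same grasp; the last joint's range is limited). The gripper opens to 85 mm and grips with 20 to 120 N. Pads are 22 mm wide; open, the fingers measure 114 mm over their backs; the gripper's body (76 mm by 85 mm) begins 54 mm behind the grasp point. The pads swing forward as they close: fully open they stand 13 mm farther back than shut.
Start: joints at [0.263, 0.501, -0.427, 1.55, 0.221, 1.138, -0.21], TCP at [0.65, 0, 0.248] pointing down, gripper open.
Joint ranges: [-2.88, 2.88], [-0.31, 2.03], [-1.54, 1.56], [0.2, 2.42], [-1.41, 4.55], [0.19, 2.02], [-2.57, 2.57]. Speed limits (rad/s): [2.57, 2.57, 3.14, 3.14, 3.14, 3.14, 3.14].

INTERFACE

Orientations are given as a unit quaternion [x, y, z, w].
In Python, from bench import bot gives the robot as it stands.
- The arm moves only by the shell command python3 -m inch 'ROWS' [FORCE]. ROWS is JSON, a list of rows, each a list of 7 numbers: the turn, a rotation vector about the tool's x, y, z in degrees, then the shift along the tool's x, y, z in mm, then the opening in per cent of the stroke, from 0 (shut) to 100 (fully open). In form: [[rx, ry, rz, tx, ty, tz, hand], ...]. A call has exactly 5 rows; each row shifts and turns the commanded pose from where the row before left it, along the tool's axes as they then stand; what a row does not reach is not made up. A row lasts 1/10 s, in which the tool goes at most 50 mm and 8.59 degrees, less where a joint would pass 70% of its speed; a pose out of reach is approached as far as the arm can. A call is refused whole if a number of a shift passes 50 or a number of a turn 8.59, either way. A call with a gripper value outside its range is refused whole. The fingers move at their own pace and stop on an object; FORCE is the grip in N (left out, the last holds). Time passes only in rows, so rows that do not move let the fingers close, or fill a call up. It gives the time, the measured TCP pose, the force, the opening and the grip force at its end, in the units of the state.
- bot.state(): the state, without advancing time (a new reading comes with each control period).
- bot.capture(name): name is "scene" or "side" or "wrist"; returns a dict with "color" (384x512x3 uint8, blue, green, red), "range_z" (384x512 float32, m along the optical axis (not along the pixel's ray), 0 where there is no reading), "mtx" (3x3 intrinsics, pixels), "camera_from_world" (4x4, takes a point from world to camera coordinates). Camera axes: x right, y up, looking along -z (the intrinsics and any distortion apply to the point x, -y, -z); pixel columns grow to the right and rows downward; lengths in m; the calibration is good to about 2 mm. A picture is of the moment at which its call begins.
- bot.finish_job(): hands the job in; it is judged then, once.
The state is a dict: "time_s": time; "joint_positions": joint angles; "dq": joint speeds; "joint_efforts": joint torques, N m; "eef_pos": TCP position; "eef_rot": TCP orientation; "contact_force": force on the tool from outside, world axes, zero at the start; "moment": the same for the moment, N m; "width": finger opening in m; "finger_force": force on a finger pad.
Only numpy, scipy, OpenCV 4.12 (cv2) and the standard library are available. Lean on these libraries where they do the work, as an engineer would, in place of code of your own. Each camera call takes 0.05 s, during which the arm holds its last target. There are 200 camera calls.

TASK

Get the shower ceiling arms ready for taping: lift the retaining bar out of its two brackets on the transit rack and lay it aside on the belt, take out all the arms it held and stand them, together with the one that has toppled over, upright on the black-matted carrier plate, flange down and thread up, with the whole flange on the plate. Then drop the bar back fully home in both brackets of the emptied rack so that it goes back complete, and leave the dropper bottle and the tape spool behind the work where they are.

Things in the scene. Friction and masses are not known exactly. Their poses are not given: they have to be found in the camera images.
- rack: fixed transit rack: aluminium base, two grey comb walls, two dark end brackets. Origin: centre of its underside on the worktop; x points to the robot's right (but for its yaw), y away from the robot along the row of saddles, z up. Three saddles (notches 28 mm wide, open at the top) at y = -66, 0, 66 mm. Comb walls at x = 4..12 and 36..44 mm, 54 mm high; base 10 mm high, x = -16..50 mm
- saddle (a point): point on the rack, in its middle saddle, where the mid-length of an arm lies: 48 mm above the worktop, x and y of the rack's origin, axes as the rack's. An arm in a saddle lies level, flange at the +x end (beyond the far comb wall), thread at the -x end; beyond x = 4 mm its thread half overhangs with only the base plate and worktop below
- bar_seat (a point): point on the rack where the centre of the bar's handle is when the bar is home: x = 18, y = 0, z = 96 mm in the rack's frame, axes as the rack's. The two brackets are pockets open at the top at y = 111..130 mm either side, 29 mm wide in x, closed at the outer ends; floor 62 mm, flared lips up to 90 mm above the worktop. Play of the bar: 2 mm either way in x, 5 mm in y
- bar_grip (a point): centre of the black bow handle on the middle of the retaining bar, 34 mm above the bar's underside; y along the bar, z up. The handle is a straight grip parallel to the bar, 14 mm wide, 16 mm high, 92 mm long, on two posts at its ends, 16 mm clear above the bar. Home in the brackets the bar lies across the arms, 2 mm above the tubes
- bar: retaining bar: flat aluminium bar with rubber underside, 25 mm wide, 250 mm long, 10 mm thick, 0.25 kg. Origin: centre of its underside; axes as bar_grip. Set down flat on the worktop it stays as it stands, handle up
- carrier: workpiece carrier: fixed flat aluminium plate with a black rubber mat, 180 mm in x, 310 mm in y, top face 12 mm above the worktop. Origin: centre of its underside; x away from the robot (but for its yaw), z up
- carm_0_mid (a point): ceiling arm, the point on its axis at mid-length, 60 mm from either end; x axis along the tube from flange to thread end (up when it stands on its flange). Plain tube to grip: from 40 mm on the flange side to 40 mm on the thread side. This one has toppled: it lies on the carrier on the rim of its flange and the end of its thread, thread roughly to the robot's left and 9 degrees down
- carm_1_mid (a point): ceiling arm, the point on its axis at mid-length, 60 mm from either end; x axis along the tube from flange to thread end (up when it stands on its flange). Plain tube to grip: from 40 mm on the flange side to 40 mm on the thread side. If present (else None) it lies in a saddle of the rack at the start
- carm_2_mid (a point): ceiling arm, the point on its axis at mid-length, 60 mm from either end; x axis along the tube from flange to thread end (up when it stands on its flange). Plain tube to grip: from 40 mm on the flange side to 40 mm on the thread side. If present (else None) it lies in a saddle of the rack at the start
- carm_3_mid (a point): ceiling arm, the point on its axis at mid-length, 60 mm from either end; x axis along the tube from flange to thread end (up when it stands on its flange). Plain tube to grip: from 40 mm on the flange side to 40 mm on the thread side. If present (else None) it lies in a saddle of the rack at the start
- carm_0: short chromed ceiling arm for a shower head, 120 mm long, 0.22 kg: plain tube 24 mm in diameter, flat round flange (56 mm across, 5 mm thick) on one end, brass thread (20 mm across, 20 mm long) on the other; centre of mass about 23 mm from mid-length towards the flange; free to roll. Origin and axes as carm_0_mid
- carm_1: short chromed ceiling arm for a shower head, 120 mm long, 0.22 kg: plain tube 24 mm in diameter, flat round flange (56 mm across, 5 mm thick) on one end, brass thread (20 mm across, 20 mm long) on the other; centre of mass about 23 mm from mid-length towards the flange; free to roll. Origin and axes as carm_1_mid
- carm_2: short chromed ceiling arm for a shower head, 120 mm long, 0.22 kg: plain tube 24 mm in diameter, flat round flange (56 mm across, 5 mm thick) on one end, brass thread (20 mm across, 20 mm long) on the other; centre of mass about 23 mm from mid-length towards the flange; free to roll. Origin and axes as carm_2_mid
- carm_3: short chromed ceiling arm for a shower head, 120 mm long, 0.22 kg: plain tube 24 mm in diameter, flat round flange (56 mm across, 5 mm thick) on one end, brass thread (20 mm across, 20 mm long) on the other; centre of mass about 23 mm from mid-length towards the flange; free to roll. Origin and axes as carm_3_mid
- dropper_mid (a point): half-way up the small brown dropper bottle (34 mm across, 102 mm high) that stands loose on the belt behind the work; to be left alone
- thread_tape_mid (a point): half-way up a loose spool of thread tape (64 x 55 x 16 mm) behind the work; to be left alone
Mind the look-alikes: they are no part of the job. What is shaped like the carm_2 but blue is not meant.

How it is judged:
By the outcome, as a careful person would: the job done as asked, in the order asked, and still so for the second after the job is handed in, with the robot touching nothing.
Of carm_1, carm_2, carm_3 only 2 to 3 are there at a start; the rules pass over those that are not, and their reading is None.
At some moment in a run one of bar may be knocked a few centimetres aside while the robot is not near it.
Once in a run the grip may slacken for a moment while it holds something.
It also fails if it takes over 210 s, if anything falls off the work surface, if the arm or the gripper's body presses on something with over 40 N, if the wrist force passes 120 N, or if a joint passes its speed limit or range.

## Working session

There is one attempt and no reset: what is moved stays moved. The work goes in short steps, Python scripts to look and compute and a shell command to move; the robot and the scene stay as the last step left them, time stands still between calls to the robot, and variables do not carry over. Pictures are saved under pics/ and viewed, at most 14 in all, crops included, and the job is handed in when it is done.

```bash
ls; mkdir -p pics
cat > h.py <<'E'
import numpy as np, cv2
from bench import bot
from scipy.spatial.transform import Rotation as R
def cap(n):
    c=bot.capture(n); return c
def pts(c):
    z=c["range_z"]; K=c["mtx"]; v,u=np.mgrid[0:z.shape[0],0:z.shape[1]]
    x=(u-K[0,2])/K[0,0]*z; y=(v-K[1,2])/K[1,1]*z
    P=np.stack([x,-y,-z,np.ones_like(z)],-1)
    W=P@np.linalg.inv(c["camera_from_world"]).T
    W=W[...,:3].copy(); W[z<=0]=np.nan
    return W
def proj(c,p):
    q=c["camera_from_world"]@np.r_[p,1]; K=c["mtx"]
    return K[0,0]*q[0]/-q[2]+K[0,2], K[1,1]*-q[1]/-q[2]+K[1,2]
E
python3 - <<'E'
from h import *
a=cap("scene");b=cap("side")
np.savez("s0.npz",**a);np.savez("s1.npz",**b)
cv2.imwrite("pics/a.png",cv2.resize(a["color"],(800,600)));cv2.imwrite("pics/b.png",cv2.resize(b["color"],(800,600)))
print(bot.state())
E
```

```text
pics
{'time_s': 0.1, 'joint_positions': array([ 0.26322305,  0.50175894, -0.4268201 ,  1.5513372 ,  0.2208083 ,
        1.13832096, -0.21032726]), 'dq': array([ 0.00163828, -0.00159802,  0.00021044, -0.00330165,  0.00050423,
        0.00090992,  0.00032046]), 'joint_efforts': array([-1.10183889e-02, -5.70813632e+01, -5.83865225e+00, -2.81749392e+01,
        1.04482990e-02,  5.56539730e-03, -2.82506340e-05]), 'eef_pos': array([ 6.49402380e-01, -5.12792607e-05,  2.47364560e-01]), 'eef_rot': array([ 7.07102643e-01,  7.07110367e-01, -6.04364300e-04, -6.44963652e-04]), 'contact_force': array([-0.51598515,  0.23444758, -0.13422275]), 'moment': array([-0.00093488,  0.03922981,  0.03468319]), 'finger_force': 0.0, 'width': 0.08547658874957226}
```

View pics/a.png

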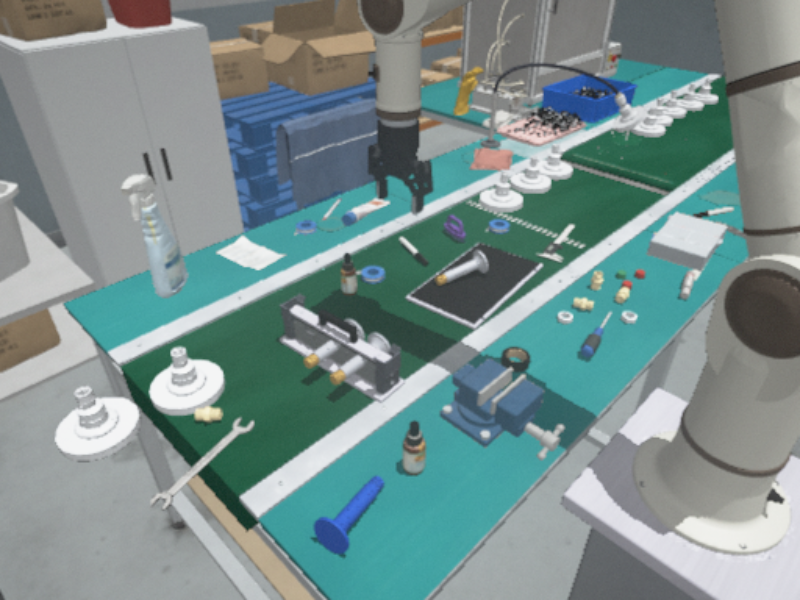

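View pics/b.png

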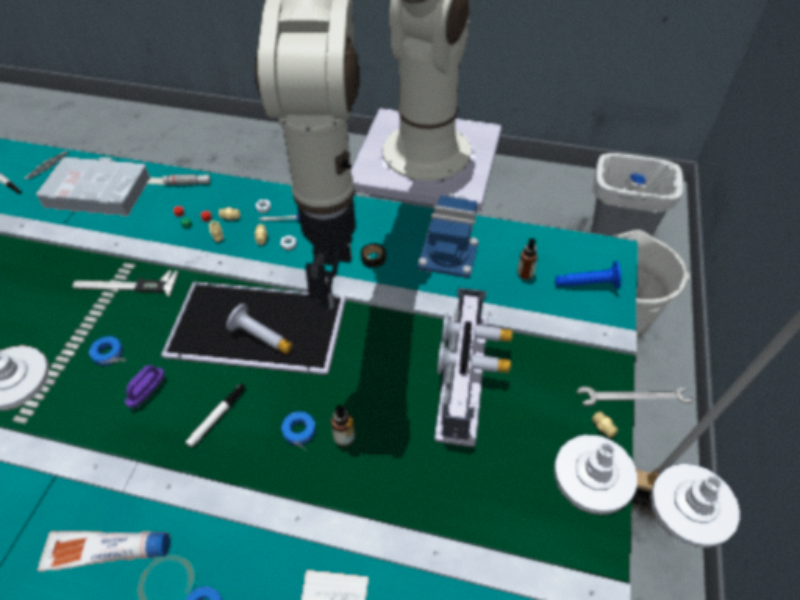

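Two arms lie in the rack, at the near and middle saddles: brass threads at side-view (505,335) and (503,365). The toppled arm is on the mat at (260,330), with its thread at (285,345). The blue look-alike at (590,275) is not meant. Next I'll build a top-down map from the depth.

```bash
cat > td.py <<'E'
from h import *
def topdown(views,x0,x1,y0,y1,res):
    # image: rows = x decreasing downwards, cols = y decreasing to right (robot's view)
    H=int((x1-x0)/res);Wd=int((y1-y0)/res); img=np.zeros((H,Wd,3),np.uint8); hm=np.full((H,Wd),-1.)
    for c in views:
        W=pts(c).reshape(-1,3);C=c["color"].reshape(-1,3)
        ok=np.isfinite(W[:,0])&(W[:,2]<.2)&(W[:,0]>x0)&(W[:,0]<x1)&(W[:,1]>y0)&(W[:,1]<y1)
        W=W[ok];C=C[ok]; r=((x1-W[:,0])/res).astype(int).clip(0,H-1);k=((y1-W[:,1])/res).astype(int).clip(0,Wd-1)
        o=np.argsort(W[:,2]); 
        for i in o:
            if W[i,2]>hm[r[i],k[i]]: hm[r[i],k[i]]=W[i,2];img[r[i],k[i]]=C[i]
    return img,hm
E
python3 - <<'E'
from td import *
a=dict(np.load("s0.npz"));b=dict(np.load("s1.npz"))
o=[]
for v in (a,b):
    im,hm=topdown([v],.4,.85,-.25,.45,.002)
    im=cv2.resize(im,None,fx=2.2,fy=2.2,interpolation=0)[:, :]
    o.append(cv2.resize(im,(800,514)))
cv2.imwrite("pics/c.png",np.vstack([o[1]]))
for n,v in(("a",a),("b",b)):
    W=pts(v);hsv=cv2.cvtColor(v["color"],cv2.COLOR_BGR2HSV)
    br=cv2.inRange(hsv,(12,110,90),(32,255,255))
    N,l,s,cc=cv2.connectedComponentsWithStats(br)
    for i in range(1,N):
        if s[i,4]>12:
            w=np.nanmean(W[l==i],0)
            if .35<w[0]<.9 and -.3<w[1]<.5: print(n,s[i],w.round(4))
    # high rack points
    m=(W[...,2]>.075)&(W[...,2]<.11)&(W[...,0]>.4)&(W[...,0]<.85)&(W[...,1]>.02)&(W[...,1]<.4)
    N,l,s,cc=cv2.connectedComponentsWithStats(m.astype(np.uint8))
    for i in range(1,N):
        if s[i,4]>10: q=W[l==i];print(n,"hi",s[i],q.min(0).round(3),q.max(0).round(3),np.median(q,0).round(3))
E
```

```text
a [280 176   5   5  15] [ 0.6348 -0.1188  0.0306]
a [195 227   8   7  31] [0.5989 0.2695 0.0547]
a [212 237   8   6  29] [0.5328 0.2634 0.0559]
a hi [219 162   6   9  38] [0.764 0.024 0.075] [0.787 0.046 0.101] [0.771 0.038 0.085]
a hi [178 188  17  12  71] [0.716 0.188 0.075] [0.744 0.239 0.09 ] [0.735 0.204 0.082]
a hi [203 198  26  21 202] [0.561 0.192 0.075] [0.653 0.212 0.106] [0.6   0.205 0.099]
a hi [238 220  18  16  94] [0.473 0.167 0.075] [0.5   0.219 0.09 ] [0.483 0.183 0.083]
b [321 211   7   7  44] [0.5385 0.2645 0.05  ]
b [178 217   8   8  45] [ 0.6412 -0.1207  0.0303]
b [319 230   8   7  52] [0.604  0.2697 0.0517]
b hi [292 184  19  10  94] [0.476 0.164 0.075] [0.502 0.215 0.091] [0.485 0.19  0.083]
b hi [292 205  10  34 185] [0.565 0.186 0.075] [0.656 0.21  0.109] [0.618 0.2   0.103]
b hi [282 257  22  14 120] [0.717 0.185 0.075] [0.745 0.235 0.093] [0.737 0.212 0.084]
b hi [213 259  10  11  77] [0.767 0.021 0.075] [0.787 0.043 0.104] [0.78  0.033 0.081]
```

View pics/c.png

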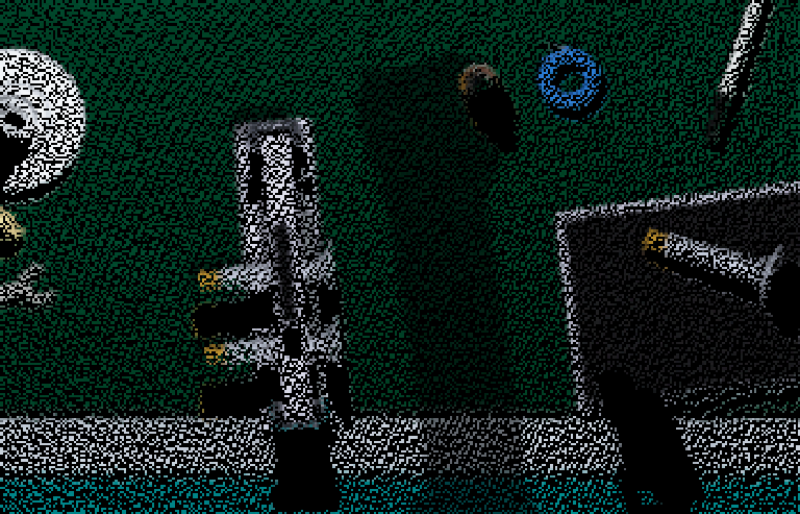

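```bash
cat >> h.py <<'E'
def tgt(p,yh,tilt=0):
    """tool-down pose, closing axis y at heading yh deg, then turned by tilt about tool y. prints needed deltas"""
    a=np.radians(yh); y=np.array([np.cos(a),np.sin(a),0]); z=np.array([0,0,-1.]); x=np.cross(y,z)
    T=np.stack([x,y,z],1)@R.from_euler('y',tilt,degrees=True).as_matrix()
    s=bot.state(); C=R.from_quat(s["eef_rot"]).as_matrix(); d=np.array(p)-s["eef_pos"]
    print("t%.1f"%s["time_s"],"pos",s["eef_pos"].round(4),"w %.4f"%s["width"],"F",s["contact_force"].round(1),"ff %.1f"%s["finger_force"],"q",s["joint_positions"].round(2))
    print(" turn(tool,deg)",np.degrees(R.from_matrix(C.T@T).as_rotvec()).round(1)," shift now-axes",(C.T@d*1e3).round(1)," shift after-turn-axes",(T.T@d*1e3).round(1))
E
python3 - <<'E'
from h import *
b=dict(np.load("s1.npz"));a=dict(np.load("s0.npz"))
for v in(a,b):
    W=pts(v);c=v["color"]
    m=(c.max(2)<70)&(W[...,2]>.004)&(W[...,2]<.022)&(W[...,0]>.45)&(W[...,0]<.8)&(W[...,1]<.0)&(W[...,1]>-.45)
    q=W[m][:,:2]; N,l,s,cc=cv2.connectedComponentsWithStats(cv2.morphologyEx(m.astype(np.uint8),1*0+cv2.MORPH_CLOSE,np.ones((5,5))))
    i=1+s[1:,4].argmax(); q=W[(l==i)&m][:,:2]
    print(cv2.minAreaRect((q*1e3).astype(np.float32)),len(q))
    # toppled arm: points above mat in carrier area
    m=(W[...,2]>.020)&(W[...,2]<.08)&(W[...,0]>.5)&(W[...,0]<.75)&(W[...,1]<-.05)&(W[...,1]>-.4)&(c.max(2)>60)
    q=W[m]; print(len(q),q.min(0).round(3),q.max(0).round(3)); 
    t=q[(q[:,1]>-.20)&(q[:,1]<-.12)&(q[:,2]<.06)]; f=cv2.fitLine((t[:,:2]).astype(np.float32),cv2.DIST_HUBER,0,.01,.01).ravel();print(f,t.mean(0))
tgt([.609,.202,.18],-85)
E
python3 -m inch '[[0,0,8.5,40,-10,0,60],[0,0,8.5,40,-8,0,60],[0,0,8.5,40,0,0,60],[0,0,8.5,40,0,0,60],[0,0,8.5,0,0,0,60]]' 60
python3 -m inch '[[0,0,8.5,0,0,0,60],[0,0,8.5,0,0,0,60],[0,0,8.5,0,0,0,60],[0,0,8.5,0,0,0,60],[0,0,8.5,0,0,0,60]]' 
python3 -c "
from h import *
tgt([.609,.202,.18],-85)"
```

```text
((595.3368530273438, -195.1354217529297), (154.29412841796875, 289.87603759765625), 6.747112274169922) 652
284 [ 0.581 -0.327  0.02 ] [ 0.749 -0.107  0.068]
[ 0.31163374  0.9502023   0.6191449  -0.16002102] [ 0.61967017 -0.16021437  0.03649252]
((583.707275390625, -198.3680419921875), (187.80113220214844, 291.5299377441406), 6.279300689697266) 3698
453 [ 0.585 -0.337  0.02 ] [ 0.75  -0.11   0.071]
[ 0.31124324  0.95033026  0.6307607  -0.16071214] [ 0.6307607  -0.16071213  0.03836692]
t0.1 pos [ 6.494e-01 -1.000e-04  2.474e-01] w 0.0855 F [-0.5  0.2 -0.1] ff 0.0 q [ 0.26  0.5  -0.43  1.55  0.22  1.14 -0.21]
 turn(tool,deg) [-0.1  0.1 85. ]  shift now-axes [202.  -40.3  67.4]  shift after-turn-axes [ -22.6 -204.8   67.4]
time_s: 0.6
eef_pos: [0.6664, 0.1637, 0.2476]
eef_rot: [0.915, 0.404, 0.001, -0.002]
contact_force: [0.6, 1.0, 0.3]
width: 0.0512
finger_force: 0.0
time_s: 1.1
eef_pos: [0.6665, 0.1551, 0.2476]
eef_rot: [0.999, 0.041, -0.001, 0.0]
contact_force: [-0.4, 0.3, 0.1]
width: 0.0514
finger_force: 0.0
t1.1 pos [0.6665 0.1551 0.2476] w 0.0514 F [-0.4  0.3  0.1] ff 0.0 q [-0.17  0.53 -0.14  1.46  0.08  1.15 -1.82]
 turn(tool,deg) [ 0.   0.1 -0.3]  shift now-axes [-53.4 -51.4  67.6]  shift after-turn-axes [-53.2 -51.7  67.6]
```

```bash
python3 -m inch '[[0,0,0,-27,-26,20,60],[0,0,0,-27,-26,20,60],[0,0,0,0,0,0,60],[0,0,0,0,0,0,60],[0,0,0,0,0,0,60]]'
python3 - <<'E'
from h import *
tgt([.609,.202,.18],-85)
c=cap("wrist");np.savez("w0.npz",**c)
W=pts(c);g=c["color"].max(2)
m=(W[...,2]>.094)&(W[...,2]<.115)
N,l,s,cc=cv2.connectedComponentsWithStats(m.astype(np.uint8))
for i in range(1,N):
    if s[i,4]>100:
        q=W[l==i];print(s[i],q.mean(0).round(4),cv2.minAreaRect((q[:,:2]*1e3).astype(np.float32)))
cv2.imwrite("pics/d.png",c["color"])
E
```

```text
time_s: 1.6
eef_pos: [0.6096, 0.2013, 0.2086]
eef_rot: [0.999, 0.043, 0.001, 0.0]
contact_force: [1.1, -0.3, -0.6]
width: 0.0513
finger_force: 0.0
t1.6 pos [0.6096 0.2013 0.2086] w 0.0513 F [ 1.1 -0.3 -0.6] ff 0.0 q [-0.24  0.49 -0.16  1.62  0.09  1.04 -1.92]
 turn(tool,deg) [ 0.  -0.1 -0.1]  shift now-axes [-0.6 -0.7 28.6]  shift after-turn-axes [-0.5 -0.7 28.6]
[ 250  137   19  112 1908] [0.6116 0.2002 0.1036] ((609.2794189453125, 200.05348205566406), (90.29339599609375, 13.942237854003906), 4.827322483062744)
```

View pics/d.png

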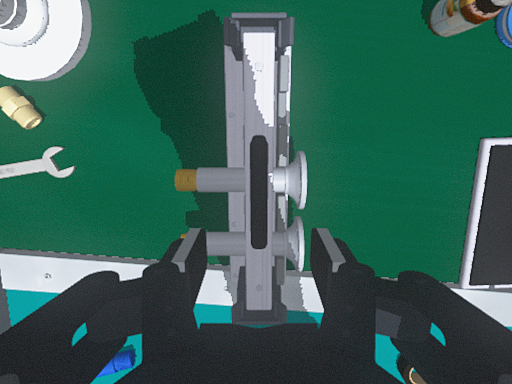

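The wrist view shows the handle at (258,190), directly below the gripper. The two arms are there and the far saddle is empty.

```bash
python3 -m inch '[[0,0,0,0,1.5,40,60],[0,0,0,0,0,40,60],[0,0,0,0,0,31,60],[0,0,0,0,0,0,60],[0,0,0,0,0,0,60]]' 60
python3 -m inch '[[0,0,0,0,0,0,0],[0,0,0,0,0,0,0],[0,0,0,0,0,0,0],[0,0,0,0,0,0,0],[0,0,0,0,0,0,0]]' 80
python3 -m inch '[[0,0,0,0,0,-15,0],[0,0,0,0,0,-20,0],[0,0,0,0,0,-20,0],[0,0,0,0,0,0,0],[0,0,0,0,0,0,0]]' 80
python3 -c "
from h import *
tgt([.625,.08,.13],-85)"
```

```text
time_s: 2.15
eef_pos: [0.6096, 0.1999, 0.0977]
eef_rot: [0.999, 0.043, 0.0, 0.0]
contact_force: [0.6, 0.3, 0.3]
width: 0.0513
finger_force: 0.0
time_s: 2.65
eef_pos: [0.6102, 0.2011, 0.0997]
eef_rot: [0.999, 0.044, 0.002, -0.0]
contact_force: [-0.8, -0.7, 6.3]
width: 0.012
finger_force: 79.3
time_s: 3.15
eef_pos: [0.6088, 0.2008, 0.1529]
eef_rot: [0.999, 0.044, 0.0, -0.0]
contact_force: [1.2, -0.6, -2.7]
width: 0.0125
finger_force: 78.3
t3.1 pos [0.6088 0.2008 0.1529] w 0.0125 F [ 1.2 -0.6 -2.7] ff 78.3 q [-0.25  0.55 -0.15  1.66  0.1   0.93 -1.92]
 turn(tool,deg) [-0.  -0.1  0. ]  shift now-axes [  5.6 121.7  22.8]  shift after-turn-axes [  5.6 121.7  22.9]
```

```bash
python3 -m inch '[[0,0,0,2,35,0,0],[0,0,0,2,35,0,0],[0,0,0,2,35,0,0],[0,0,0,0,17,0,0],[0,0,0,0,0,0,0]]' 80
python3 -m inch '[[0,0,0,0,0,40,0],[0,0,0,0,0,40,0],[0,0,0,0,0,28,0],[0,0,0,0,0,3,0],[0,0,0,0,0,0,0]]' 80
python3 -c "
from h import *
tgt([.625,.08,.037],-85)"
```

```text
time_s: 3.65
eef_pos: [0.6248, 0.0747, 0.1509]
eef_rot: [0.999, 0.041, -0.001, 0.001]
contact_force: [0.3, -0.5, -3.3]
width: 0.0123
finger_force: 78.4
time_s: 4.15
eef_pos: [0.6243, 0.0813, 0.0405]
eef_rot: [0.999, 0.044, -0.001, -0.0]
contact_force: [0.0, 0.1, -1.9]
width: 0.012
finger_force: 81.6
t4.2 pos [0.6243 0.0813 0.0405] w 0.0120 F [ 0.   0.1 -1.9] ff 81.6 q [-0.08  0.69 -0.12  1.73  0.11  0.73 -1.74]
 turn(tool,deg) [-0.1  0.1  0.1]  shift now-axes [0.6 1.4 3.5]  shift after-turn-axes [0.6 1.4 3.5]
```

```bash
python3 -m inch '[[0,0,0,0,0,2,0],[0,0,0,0,0,2,0],[0,0,0,0,0,1,0],[0,0,0,0,0,0,0],[0,0,0,0,0,0,0]]' 80
```

```text
time_s: 4.65
eef_pos: [0.6261, 0.0799, 0.0371]
eef_rot: [0.999, 0.044, 0.001, -0.0]
contact_force: [0.9, 0.1, -0.9]
width: 0.0124
finger_force: 81.7
```

```bash
python3 -m inch '[[0,0,0,0,0,1.5,0],[0,0,0,0,0,0,0],[0,0,0,0,0,0,0],[0,0,0,0,0,0,30],[0,0,0,0,0,0,60]]' 80
python3 -m inch '[[0,0,0,0,0,0,60],[0,0,0,0,0,-40,60],[0,0,0,0,0,-45,60],[0,0,0,0,0,-45,60],[0,0,0,0,0,-20,60]]' 80
python3 - <<'E'
from h import *
# rack
u=np.radians(4.8); rx=np.array([np.sin(u),-np.cos(u)]); ry=np.array([np.cos(u),np.sin(u)])
seat=np.array([.6093,.2000]); o=seat-.018*rx; print("rack o",o)
for y in(-.066,0): print("grip",o+y*ry-.022*rx)
g=o+0*ry-.022*rx
c=cap("wrist");np.savez("w1.npz",**c);cv2.imwrite("pics/e.png",c["color"])
for yh in (4.8,): 
  for t in (45,-45): tgt([*g,.2],yh,t)
E
```

```text
time_s: 5.15
eef_pos: [0.6256, 0.0797, 0.0352]
eef_rot: [0.999, 0.044, 0.0, -0.0]
contact_force: [-0.3, 0.2, -0.3]
width: 0.0388
finger_force: 0.0
time_s: 5.65
eef_pos: [0.6277, 0.0801, 0.1895]
eef_rot: [0.999, 0.044, 0.003, -0.0]
contact_force: [0.1, 0.2, -0.1]
width: 0.0511
finger_force: 0.0
rack o [0.6077938  0.21793687]
grip [0.54018436 0.23433698]
grip [0.60595289 0.23985971]
t5.7 pos [0.6288 0.0803 0.1917] w 0.0515 F [1.1 0.5 1.5] ff 0.0 q [-0.06  0.49 -0.14  1.66  0.08  0.98 -1.72]
 turn(tool,deg) [ 35.5  34.8 -84.5]  shift now-axes [  -8.8 -161.    -8.3]  shift after-turn-axes [119.6  -9.4 107.9]
t5.7 pos [0.6288 0.0803 0.1917] w 0.0515 F [1.1 0.5 1.5] ff 0.0 q [-0.06  0.49 -0.14  1.66  0.08  0.98 -1.72]
 turn(tool,deg) [-34.7 -35.7 -84.9]  shift now-axes [  -8.8 -161.    -8.3]  shift after-turn-axes [ 107.9   -9.4 -119.6]
```

View pics/e.png

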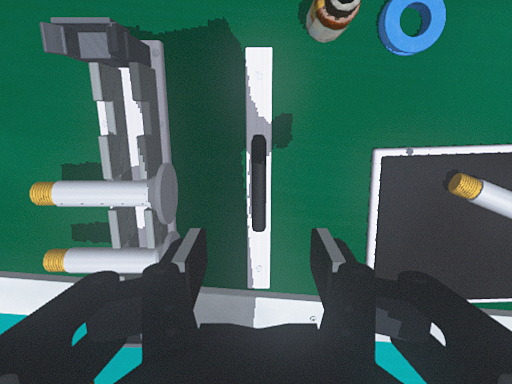

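The bar is laid aside on the belt at (258,170), and both arms are free in their saddles. I'll start with the toppled arm and look at it from above.

```bash
python3 -m inch '[[0,0,0,0,45,-5,60],[0,0,0,0,45,-5,60],[0,0,0,0,45,-5,60],[0,0,0,0,45,0,60],[0,0,0,0,45,0,60]]' 
python3 -m inch '[[0,0,-8.5,0,0,0,60],[0,0,-8.5,0,0,0,60],[0,0,-8.5,0,0,0,60],[0,0,-8.5,0,0,0,60],[0,0,-8.5,0,0,0,60]]' 
python3 -m inch '[[0,0,-8.5,0,0,0,60],[0,0,-8.5,0,0,0,60],[0,0,-7,0,0,0,60],[0,0,0,0,0,0,60],[0,0,0,0,0,0,60]]'
python3 - <<'E'
from h import *
tgt([.62,-.165,.2],-18)
c=cap("wrist");np.savez("w2.npz",**c);cv2.imwrite("pics/f.png",c["color"])
W=pts(c)
col=c["color"]
m=(W[...,2]>.022)&(W[...,2]<.09)&(W[...,0]>.53)&(W[...,0]<.72)&(W[...,1]<-.08)&(W[...,1]>-.3)
N,l,s,cc=cv2.connectedComponentsWithStats(m.astype(np.uint8));i=1+s[1:,4].argmax();q=W[l==i]
print(s[i],cv2.minAreaRect((q[:,:2]*1e3).astype(np.float32)),q.min(0),q.max(0))
f=None
d=np.array([.3112,.9503])
for it in range(4):
    s_=(q[:,:2]-q[:,:2].mean(0))@d
    # flange end and thread end extents
    n=np.array([-d[1],d[0]]); e=(q[:,:2]-q[:,:2].mean(0))@n
    k=(s_>s_.max()-.095)&(s_<s_.max()-.02)
    xs=np.arange(s_.max()-.09,s_.max()-.02,.004); mid=[(np.percentile(e[k&(abs(s_-x)<.003)],2)+np.percentile(e[k&(abs(s_-x)<.003)],98))/2 for x in xs]
    a,b=np.polyfit(xs,mid,1); d=d+a*n; d/=np.linalg.norm(d)
mm=q[:,:2].mean(0)+(s_.max()-.06)*d+ n*(a*(s_.max()-.06)+b)
print("dir",np.degrees(np.arctan2(d[1],d[0])),"mid",mm,"ext",s_.max()-s_.min())
t=q[k];print("top z along:",[ (round(x-(s_.max()-.06),3),round(float(np.percentile(q[abs(s_-x)<.003][:,2],98)),4)) for x in xs[::4]])
E
```

```text
time_s: 6.2
eef_pos: [0.6448, -0.1462, 0.1996]
eef_rot: [0.999, 0.044, 0.0, -0.0]
contact_force: [0.1, 0.1, 0.7]
width: 0.0515
finger_force: 0.0
time_s: 6.7
eef_pos: [0.6446, -0.1445, 0.1991]
eef_rot: [0.914, 0.405, -0.0, -0.0]
contact_force: [-0.7, -1.0, -0.2]
width: 0.0516
finger_force: 0.0
time_s: 7.2
eef_pos: [0.6447, -0.1446, 0.1993]
eef_rot: [0.813, 0.583, -0.0, -0.0]
contact_force: [-0.4, 0.6, -0.4]
width: 0.0512
finger_force: 0.0
t7.2 pos [ 0.6447 -0.1446  0.1993] w 0.0512 F [-0.4  0.6 -0.4] ff 0.0 q [ 0.42  0.56 -0.34  1.57  0.21  1.05 -0.3 ]
 turn(tool,deg) [-0.  -0.  -0.7]  shift now-axes [-27.3 -16.8  -0.7]  shift after-turn-axes [-27.1 -17.2  -0.7]
[ 223  146   55  128 3470] ((626.5155639648438, -168.13681030273438), (117.73072052001953, 54.93174362182617), 72.84906005859375) [ 0.58310137 -0.23245417  0.02200312] [ 0.65190898 -0.10952205  0.06924049]
dir 73.3447832496262 mid [ 0.62558069 -0.16900761] ext 0.11799654423163736
top z along: [(np.float64(-0.03), 0.049), (np.float64(-0.014), 0.0469), (np.float64(0.002), 0.044), (np.float64(0.018), 0.0418), (np.float64(0.034), 0.0393)]
```

View pics/f.png

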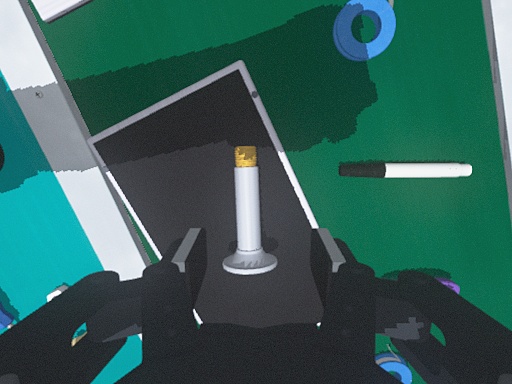

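The picture shows the toppled arm with its thread at (245,155) and its flange at (250,262), on the black mat. I'll tilt the tool to −45°.

```bash
python3 -m inch '[[0,-8.5,0,0,0,0,60],[0,-8.5,0,0,0,0,60],[0,-8.5,0,0,0,0,60],[0,-8.5,0,0,0,0,60],[0,-8.5,0,0,0,0,60]]' 
python3 -c "
from h import *
tgt([.650,-.0855,.133],-16.7,-45);tgt([.622,-.1805,.034],-16.7,-45)"
```

```text
time_s: 7.75
eef_pos: [0.6461, -0.1432, 0.2012]
eef_rot: [0.756, 0.543, -0.295, 0.215]
contact_force: [-0.4, 0.5, -0.3]
width: 0.0512
finger_force: 0.0
t7.8 pos [ 0.6461 -0.1432  0.2012] w 0.0512 F [-0.4  0.5 -0.3] ff 0.0 q [-0.08  0.73 -0.1   1.45  0.72  1.43 -0.77]
 turn(tool,deg) [-1.  -2.2 -1.5]  shift now-axes [ 87.4 -14.9  12. ]  shift after-turn-axes [ 88.1 -12.8   8.4]
t7.8 pos [ 0.6461 -0.1432  0.2012] w 0.0512 F [-0.4  0.5 -0.3] ff 0.0 q [-0.08  0.73 -0.1   1.45  0.72  1.43 -0.77]
 turn(tool,deg) [-1.  -2.2 -1.5]  shift now-axes [ 81.9 -11.8 151.9]  shift after-turn-axes [ 88.1 -12.3 148.4]
```

```bash
python3 -m inch '[[-1,-2.2,-1.5,0,0,0,60],[0,0,0,44,-6,0,60],[0,0,0,44,-6,0,60],[0,0,0,0,0,0,60],[0,0,0,0,0,0,60]]' 
python3 -c "
from h import *
tgt([.622,-.1805,.034],-16.7,-45)"
```

```text
time_s: 8.25
eef_pos: [0.6507, -0.0794, 0.1366]
eef_rot: [0.741, 0.554, -0.307, 0.225]
contact_force: [-1.0, -0.7, 1.2]
width: 0.051
finger_force: 0.0
t8.2 pos [ 0.6507 -0.0794  0.1366] w 0.0510 F [-1.  -0.7  1.2] ff 0.0 q [-0.17  0.84 -0.11  1.43  0.73  1.43 -0.87]
 turn(tool,deg) [-0.2 -0.3  0.3]  shift now-axes [ -2.5   2.1 146.8]  shift after-turn-axes [ -1.8   1.5 146.9]
```

```bash
python3 -m inch '[[0,0,0,-2,1.5,40,60],[0,0,0,0,0,40,60],[0,0,0,0,0,40,60],[0,0,0,0,0,24,60],[0,0,0,0,0,0,60]]' 
python3 -c "
from h import *
tgt([.622,-.1805,.034],-16.7,-45)"
```

```text
time_s: 8.75
eef_pos: [0.6194, -0.1859, 0.0368]
eef_rot: [0.743, 0.55, -0.31, 0.225]
contact_force: [-0.7, -0.8, 0.6]
width: 0.0512
finger_force: 0.0
t8.8 pos [ 0.6194 -0.1859  0.0368] w 0.0512 F [-0.7 -0.8  0.6] ff 0.0 q [-0.07  0.93 -0.05  1.55  0.82  1.2  -0.93]
 turn(tool,deg) [-0.6  0.  -0. ]  shift now-axes [ 6.1  0.9 -2.2]  shift after-turn-axes [ 6.1  1.  -2.2]
```

```bash
python3 -m inch '[[0,0,0,3,1,-2,60],[0,0,0,0,0,0,0],[0,0,0,0,0,0,0],[0,0,0,0,0,0,0],[0,0,0,0,0,0,0]]' 80
python3 -m inch '[[0,0,0,-10,0,-10,0],[0,0,0,-20,0,-20,0],[0,0,0,-20,0,-20,0],[0,0,0,-10,0,-10,0],[0,0,0,0,0,0,0]]' 80
python3 -m inch '[[0,0,0,0,0,0,0],[0,0,0,0,0,0,0],[0,0,0,0,0,0,0],[0,0,0,0,0,0,0],[0,0,0,0,0,0,0]]' 80
python3 -c "
from h import *
tgt([.584,-.103,.15],-16.7,54)"
```

```text
time_s: 9.25
eef_pos: [0.6264, -0.1745, 0.0378]
eef_rot: [0.742, 0.553, -0.305, 0.226]
contact_force: [1.2, 5.0, 6.5]
width: 0.0213
finger_force: 78.4
time_s: 9.75
eef_pos: [0.6262, -0.1773, 0.1239]
eef_rot: [0.742, 0.552, -0.305, 0.226]
contact_force: [1.2, 1.1, -2.2]
width: 0.0213
finger_force: 78.5
time_s: 10.25
eef_pos: [0.6244, -0.177, 0.1204]
eef_rot: [0.741, 0.553, -0.307, 0.225]
contact_force: [-0.2, 0.4, -2.1]
width: 0.021
finger_force: 78.5
t10.2 pos [ 0.6244 -0.177   0.1204] w 0.0210 F [-0.2  0.4 -2.1] ff 78.5 q [-0.07  0.81 -0.07  1.55  0.79  1.29 -0.84]
 turn(tool,deg) [-0.4 98.7 -0.1]  shift now-axes [ 21.6 -60.2 -62.4]  shift after-turn-axes [ 58.8 -60.   30.6]
```

```bash
python3 -m inch '[[0,8.2,0,0,0,0,0],[0,8.2,0,0,0,0,0],[0,8.2,0,0,0,0,0],[0,8.2,0,0,0,0,0],[0,8.2,0,0,0,0,0]]' 80
python3 -m inch '[[0,8.2,0,0,0,0,0],[0,8.2,0,0,0,0,0],[0,8.2,0,0,0,0,0],[0,8.2,0,0,0,0,0],[0,8.2,0,0,0,0,0]]' 80
python3 -m inch '[[0,8.2,0,0,0,0,0],[0,8.2,0,0,0,0,0],[0,0,0,0,0,0,0],[0,0,0,0,0,0,0],[0,0,0,0,0,0,0]]' 80
python3 -c "
from h import *
tgt([.584,-.103,.15],-16.7,54)"
```

```text
time_s: 10.75
eef_pos: [0.6254, -0.1772, 0.1225]
eef_rot: [0.802, 0.597, -0.025, 0.017]
contact_force: [0.0, -0.2, -2.8]
width: 0.0213
finger_force: 78.4
time_s: 11.25
eef_pos: [0.6247, -0.1793, 0.122]
eef_rot: [0.761, 0.564, 0.257, -0.193]
contact_force: [0.0, 0.1, -2.1]
width: 0.0214
finger_force: 78.5
time_s: 11.75
eef_pos: [0.6258, -0.1752, 0.1234]
eef_rot: [0.716, 0.533, 0.36, -0.27]
contact_force: [-0.5, 0.9, -1.6]
width: 0.0217
finger_force: 78.6
t11.8 pos [ 0.6258 -0.1752  0.1234] w 0.0217 F [-0.5  0.9 -1.6] ff 78.6 q [ 1.14  1.04 -0.79  1.52 -0.26  1.07  0.42]
 turn(tool,deg) [-0.2  0.5 -0. ]  shift now-axes [ 55.4 -60.7  30.4]  shift after-turn-axes [ 55.2 -60.8  30.6]
```

```bash
python3 -m inch '[[0,0,0,19,-20,10,0],[0,0,0,19,-20,10,0],[0,0,0,18,-20,10,0],[0,0,0,0,0,0,0],[0,0,0,0,0,0,0]]' 80
cat >> h.py <<'E'
def brass(near,rad=.12):
    out=[]
    for n in("scene","side"):
        v=cap(n);W=pts(v);hsv=cv2.cvtColor(v["color"],cv2.COLOR_BGR2HSV)
        br=cv2.inRange(hsv,(10,100,60),(34,255,255))>0
        br&=np.linalg.norm(W-near,axis=-1)<rad
        q=W[br]; 
        if len(q)>8: out.append((n,len(q),q.mean(0).round(4),np.percentile(q[:,2],97).round(4)))
        np.savez("last_%s.npz"%n,**v)
    return out
E
python3 - <<'E'
from h import *
tgt([.584,-.103,.15],-16.7,54)
p=bot.state()["eef_pos"];print(brass(p+[0,0,.06]))
a=dict(np.load("last_scene.npz"));b=dict(np.load("last_side.npz"))
def crop(c):
    u,v=map(int,proj(c,p)); return cv2.resize(c["color"][max(v-55,0):v+55,max(u-55,0):u+55],(400,400),interpolation=cv2.INTER_CUBIC)
cv2.imwrite("pics/g.png",np.hstack([crop(a),crop(b)]))
E
```

```text
time_s: 12.25
eef_pos: [0.5846, -0.1031, 0.1512]
eef_rot: [0.716, 0.535, 0.36, -0.269]
contact_force: [0.4, -0.6, -2.3]
width: 0.0211
finger_force: 79.0
t12.2 pos [ 0.5846 -0.1031  0.1512] w 0.0211 F [ 0.4 -0.6 -2.3] ff 79.0 q [ 1.18  0.93 -0.86  1.73 -0.32  0.96  0.42]
 turn(tool,deg) [-0.2  0.6  0.1]  shift now-axes [-1.  -0.6  0.7]  shift after-turn-axes [-1.  -0.7  0.7]
[('scene', 31, array([ 0.5838, -0.0962,  0.2112]), np.float64(0.2173)), ('side', 79, array([ 0.5868, -0.0993,  0.2091]), np.float64(0.2185))]
```

View pics/g.png

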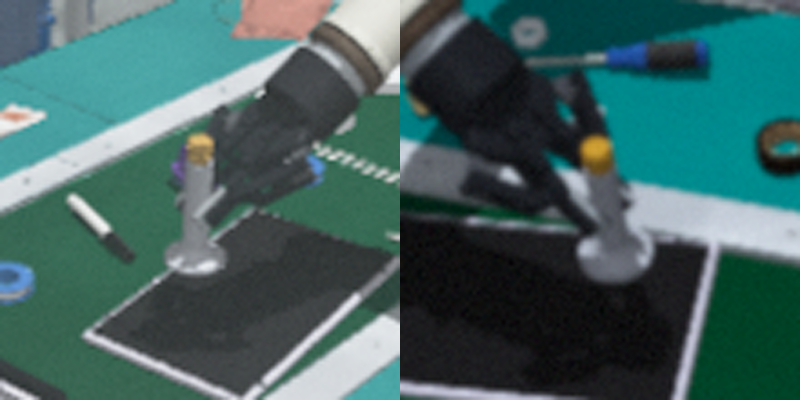

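The crops show the arm upright in the gripper, above the carrier's left third: left crop (195,200), right crop (600,210). I'll lower it.

```bash
python3 -m inch '[[0,0,0,-20,0,14.5,0],[0,0,0,-20,0,14.5,0],[0,0,0,-20,0,14.5,0],[0,0,0,-5,0,3.5,0],[0,0,0,0,0,0,0]]' 80
python3 -m inch '[[0,0,0,-1.6,0,1.2,0],[0,0,0,-1.6,0,1.2,0],[0,0,0,0,0,0,0],[0,0,0,0,0,0,0],[0,0,0,0,0,0,0]]' 80
python3 -c "
from h import *
tgt([.584,-.103,.064],-16.7,54)"
```

```text
time_s: 12.85
eef_pos: [0.5838, -0.1062, 0.0683]
eef_rot: [0.717, 0.531, 0.361, -0.271]
contact_force: [1.4, 1.2, -2.0]
width: 0.0216
finger_force: 79.3
time_s: 13.35
eef_pos: [0.5844, -0.1059, 0.0672]
eef_rot: [0.716, 0.532, 0.362, -0.271]
contact_force: [-3.9, -3.6, 9.0]
width: 0.0217
finger_force: 80.3
t13.3 pos [ 0.5844 -0.1059  0.0672] w 0.0217 F [-3.9 -3.6  9. ] ff 80.3 q [ 1.15  1.06 -0.8   1.72 -0.27  0.87  0.49]
 turn(tool,deg) [-0.1  0.2 -0.2]  shift now-axes [-1.  -1.2  4. ]  shift after-turn-axes [-1.  -1.2  4. ]
```

```bash
python3 -m inch '[[0,0,0,0,0,0,0],[0,0,0,0,0,0,30],[0,0,0,0,0,0,40],[0,0,0,0,0,0,60],[0,0,0,0,0,0,60]]' 40
python3 -m inch '[[0,0,0,0,0,-20,60],[0,0,0,0,0,-40,60],[0,0,0,0,0,-40,60],[0,0,0,0,0,0,60],[0,0,0,0,0,0,60]]' 40
python3 - <<'E'
from h import *
tgt([.584,-.103,.064],-16.7,54)
p=np.array([.584,-.103,.05]);print(brass(p+[0,0,.07]))
E
```

```text
time_s: 13.85
eef_pos: [0.5834, -0.1051, 0.0647]
eef_rot: [0.717, 0.532, 0.361, -0.272]
contact_force: [-1.4, -0.4, -1.1]
width: 0.0508
finger_force: 0.0
time_s: 14.35
eef_pos: [0.5606, -0.1839, 0.124]
eef_rot: [0.717, 0.531, 0.361, -0.27]
contact_force: [0.5, 0.1, -0.5]
width: 0.0511
finger_force: 0.0
t14.3 pos [ 0.5606 -0.1839  0.124 ] w 0.0511 F [ 0.5  0.1 -0.5] ff 0.0 q [ 1.25  0.99 -0.8   1.64 -0.26  1.06  0.48]
 turn(tool,deg) [-0.   0.4 -0.3]  shift now-axes [  1.6  -0.8 103.4]  shift after-turn-axes [  0.9  -0.9 103.4]
[('scene', 29, array([ 0.581 , -0.0968,  0.1281]), np.float64(0.1327)), ('side', 58, array([ 0.5895, -0.0988,  0.1281]), np.float64(0.1341))]
```

```bash
python3 -m inch '[[0,0,0,32,0,-23,60],[0,0,0,32,0,-23,60],[0,0,0,32,0,-23,60],[0,0,0,0,0,0,60],[0,-8.5,0,0,0,0,60]]' 40
python3 -m inch '[[0,-8.5,0,0,0,0,60],[0,-8.5,0,0,0,0,60],[0,-8.5,0,0,0,0,60],[0,-8.5,0,0,0,0,60],[0,-8.5,0,0,0,0,60]]' 40
python3 -m inch '[[0,0,4,0,0,0,60],[0,0,4,0,0,0,60],[0,0,4,0,0,0,60],[0,0,4,0,0,0,60],[0,0,4,0,0,0,60]]' 40
python3 -c "
from h import *
tgt([.60,.31,.25],4.8,0)"
```

```text
time_s: 14.95
eef_pos: [0.5588, -0.184, 0.2359]
eef_rot: [0.743, 0.547, 0.306, -0.235]
contact_force: [-1.7, -0.9, -2.1]
width: 0.0515
finger_force: 0.0
time_s: 15.45
eef_pos: [0.5613, -0.1806, 0.2419]
eef_rot: [0.802, 0.597, 0.015, -0.014]
contact_force: [0.1, 1.0, -0.5]
width: 0.0515
finger_force: 0.0
time_s: 15.95
eef_pos: [0.5606, -0.1798, 0.2402]
eef_rot: [0.894, 0.448, 0.013, -0.02]
contact_force: [0.1, 0.2, -0.2]
width: 0.0508
finger_force: 0.0
t15.9 pos [ 0.5606 -0.1798  0.2402] w 0.0508 F [ 0.1  0.2 -0.2] ff 0.0 q [ 0.71  0.43 -0.55  1.71  0.19  1.08 -0.53]
 turn(tool,deg) [ -0.5  -2.8 -41.5]  shift now-axes [ 416.  -261.3   14.1]  shift after-turn-axes [484.8  80.2  -9.8]
```

```bash
python3 -m inch '[[0,0,-8.3,0,0,0,60],[0,0,-8.3,0,0,0,60],[0,0,-8.3,0,0,0,60],[0,0,-8.3,0,0,0,60],[0,-2.8,-8.3,0,0,0,60]]' 40
python3 -m inch '[[0,0,0,48,8,0,60],[0,0,0,48,8,0,60],[0,0,0,48,8,0,60],[0,0,0,48,8,0,60],[0,0,0,48,8,0,60]]' 40
python3 -m inch '[[0,0,0,48,8,0,60],[0,0,0,48,8,0,60],[0,0,0,48,8,0,60],[0,0,0,48,8,0,60],[0,0,0,48,8,0,60]]' 40
python3 -m inch '[[0,-8.5,0,0,0,0,60],[0,-8.5,0,0,0,0,60],[0,-8.5,0,0,0,0,60],[0,-8.5,0,0,0,0,60],[0,-8.5,0,0,0,0,60]]' 40
python3 -c "
from h import *
tgt([.60,.31,.119],4.8,-45)"
```

```text
time_s: 16.45
eef_pos: [0.5603, -0.1821, 0.2398]
eef_rot: [0.676, 0.737, 0.002, 0.002]
contact_force: [0.1, -0.2, -0.2]
width: 0.0515
finger_force: 0.0
time_s: 16.95
eef_pos: [0.5806, 0.0638, 0.2404]
eef_rot: [0.677, 0.736, 0.002, 0.003]
contact_force: [1.0, -0.1, -0.5]
width: 0.0511
finger_force: 0.0
time_s: 17.45
eef_pos: [0.6009, 0.3059, 0.2398]
eef_rot: [0.677, 0.736, 0.001, 0.003]
contact_force: [0.6, 0.2, -0.1]
width: 0.051
finger_force: 0.0
time_s: 17.95
eef_pos: [0.6012, 0.3053, 0.241]
eef_rot: [0.631, 0.684, -0.245, 0.272]
contact_force: [0.7, -0.1, -0.9]
width: 0.0513
finger_force: 0.0
t17.9 pos [0.6012 0.3053 0.241 ] w 0.0513 F [ 0.7 -0.1 -0.9] ff 0.0 q [-0.53  0.85 -0.46  1.2   0.82  1.78 -0.96]
 turn(tool,deg) [ 0.3 -2.  -0.3]  shift now-axes [86.7 -1.7 86. ]  shift after-turn-axes [89.7 -0.8 82.9]
```

```bash
python3 -m inch '[[0,-2,0,0,0,0,60],[0,0,0,30,0,28,60],[0,0,0,30,0,28,60],[0,0,0,30,0,27,60],[0,0,0,0,0,0,60]]' 40
python3 - <<'E'
from h import *
tgt([.606,.2399,.048],4.8,-45)
for n in("wrist","side"):
    c=cap(n);W=pts(c);g=c["color"].min(2)
    for yy in(.225,.235,.245):
        m=(abs(W[...,1]-yy)<.004)&(W[...,2]>.044)&(W[...,2]<.07)&(W[...,0]>.5)&(W[...,0]<.68)
        x=W[m]; 
        for lo,hi in((.5,.572),(.572,.66)):
            q=x[(x[:,0]>lo)&(x[:,0]<hi)]
            if len(q)>5: print(n,yy,len(q),"x %.4f..%.4f"%(np.percentile(q[:,0],3),np.percentile(q[:,0],97)),"ztop %.4f"%np.percentile(q[:,2],97))
E
```

```text
time_s: 18.45
eef_pos: [0.6, 0.3064, 0.1123]
eef_rot: [0.626, 0.68, -0.259, 0.28]
contact_force: [-1.2, 0.1, -0.8]
width: 0.0512
finger_force: 0.0
t18.4 pos [0.6    0.3064 0.1123] w 0.0512 F [-1.2  0.1 -0.8] ff 0.0 q [-0.56  1.01 -0.43  1.22  0.85  1.67 -1.06]
 turn(tool,deg) [-0.2 -0.1 -0. ]  shift now-axes [-2.   0.7 92.7]  shift after-turn-axes [-1.8  0.4 92.7]
wrist 0.225 154 x 0.5341..0.5535 ztop 0.0604
wrist 0.225 125 x 0.5968..0.6186 ztop 0.0605
wrist 0.235 172 x 0.5335..0.5527 ztop 0.0605
wrist 0.235 136 x 0.5959..0.6176 ztop 0.0605
wrist 0.245 197 x 0.5327..0.5518 ztop 0.0605
wrist 0.245 152 x 0.5955..0.6170 ztop 0.0607
side 0.225 24 x 0.5337..0.5527 ztop 0.0615
side 0.225 27 x 0.6002..0.6203 ztop 0.0613
side 0.235 24 x 0.5345..0.5534 ztop 0.0630
side 0.235 25 x 0.6015..0.6193 ztop 0.0617
side 0.245 25 x 0.5319..0.5527 ztop 0.0617
side 0.245 26 x 0.5969..0.6175 ztop 0.0621
```

```bash
python3 -m inch '[[0,0,0,-1,0.8,35,60],[0,0,0,0,0,35,60],[0,0,0,0,0,21,60],[0,0,0,0,0,0,60],[0,0,0,0,0,0,60]]' 40
python3 -c "
from h import *
tgt([.607,.2399,.048],4.8,-45)"
```

```text
time_s: 19.05
eef_pos: [0.6111, 0.2457, 0.0584]
eef_rot: [0.63, 0.678, -0.253, 0.282]
contact_force: [0.4, 0.5, 0.0]
width: 0.0511
finger_force: 0.0
t19.1 pos [0.6111 0.2457 0.0584] w 0.0511 F [0.4 0.5 0. ] ff 0.0 q [-0.48  1.02 -0.41  1.34  0.9   1.54 -1.1 ]
 turn(tool,deg) [ 0.3 -0.5 -0.7]  shift now-axes [ 3.4 -4.7 11.2]  shift after-turn-axes [ 3.5 -4.6 11.2]
```

```bash
python3 -m inch '[[0,0,0,2,-4,6,60],[0,0,-0.7,0,0,4,60],[0,0,0,0,0,0,60],[0,0,0,0,0,0,60],[0,0,0,0,0,0,60]]' 40
python3 -c "
from h import *
tgt([.607,.2399,.048],4.8,-45)"
```

```text
time_s: 19.55
eef_pos: [0.6064, 0.2393, 0.0471]
eef_rot: [0.624, 0.683, -0.256, 0.28]
contact_force: [0.7, 0.2, 0.3]
width: 0.0508
finger_force: 0.0
t19.6 pos [0.6064 0.2393 0.0471] w 0.0508 F [0.7 0.2 0.3] ff 0.0 q [-0.48  1.03 -0.4   1.36  0.9   1.52 -1.1 ]
 turn(tool,deg) [ 0.2 -0.4  0.2]  shift now-axes [-0.3  0.7 -1.1]  shift after-turn-axes [-0.3  0.7 -1.1]
```

Close and lift vertically (up = −x, −z in equal parts at this tilt).

```bash
python3 -m inch '[[0,0,0,0,0,-1,0],[0,0,0,0,0,0,0],[0,0,0,0,0,0,0],[0,0,0,0,0,0,0],[0,0,0,0,0,0,0]]' 80
python3 -m inch '[[0,0,0,-10,0,-10,0],[0,0,0,-18,0,-18,0],[0,0,0,-25,0,-25,0],[0,0,0,-25,0,-25,0],[0,0,0,-15,0,-15,0]]' 80
python3 -m inch '[[0,8.5,0,0,0,0,0],[0,8.5,0,0,0,0,0],[0,8.5,0,0,0,0,0],[0,8.5,0,0,0,0,0],[0,8.5,0,0,0,0,0]]' 80
python3 -m inch '[[0,8.5,0,0,0,0,0],[0,8.5,0,0,0,0,0],[0,8.5,0,0,0,0,0],[0,8.5,0,0,0,0,0],[0,8.5,0,0,0,0,0]]' 80
python3 -c "
from h import *
tgt([.595,-.197,.22],4.8,45)"
```

```text
time_s: 20.05
eef_pos: [0.6063, 0.2399, 0.0479]
eef_rot: [0.624, 0.683, -0.256, 0.28]
contact_force: [0.1, 1.2, 2.2]
width: 0.022
finger_force: 78.1
time_s: 20.55
eef_pos: [0.607, 0.2391, 0.1826]
eef_rot: [0.625, 0.682, -0.255, 0.28]
contact_force: [1.2, 0.0, -2.2]
width: 0.0225
finger_force: 78.5
time_s: 21.05
eef_pos: [0.6065, 0.2389, 0.1805]
eef_rot: [0.675, 0.738, -0.01, 0.013]
contact_force: [-0.8, -0.4, -3.4]
width: 0.0221
finger_force: 78.4
time_s: 21.55
eef_pos: [0.6071, 0.2367, 0.18]
eef_rot: [0.633, 0.692, 0.235, -0.255]
contact_force: [-0.6, 0.8, -4.6]
width: 0.0218
finger_force: 78.4
t21.6 pos [0.6071 0.2367 0.18  ] w 0.0218 F [-0.6  0.8 -4.6] ff 78.4 q [ 0.65  0.9  -1.08  1.71  0.08  0.82 -0.14]
 turn(tool,deg) [-0.   4.5  0.3]  shift now-axes [-301.4  -49.8 -310.7]  shift after-turn-axes [-276.6  -48.4 -333.2]
```

```bash
python3 -m inch '[[0,4.5,0,0,0,0,0],[0,0,0,25,0,-25,0],[0,0,0,25,0,-25,0],[0,0,0,-30,-5,-30,0],[0,0,0,-30,-5,-30,0]]' 80
python3 -m inch '[[0,0,0,-30,-5,-30,0],[0,0,0,-30,-5,-30,0],[0,0,0,-30,-5,-30,0],[0,0,0,-30,-5,-30,0],[0,0,0,-30,-5,-30,0]]' 80
python3 -m inch '[[0,0,0,-30,-5,-30,0],[0,0,0,-30,-5,-30,0],[0,0,0,0,0,0,0],[0,0,0,0,0,0,0],[0,0,0,0,0,0,0]]' 80
python3 - <<'E'
from h import *
tgt([.595,-.197,.17],4.8,45)
p=bot.state()["eef_pos"];print(brass(p+[0,0,.03],.07))
E
```

```text
time_s: 22.05
eef_pos: [0.6031, 0.1535, 0.2509]
eef_rot: [0.622, 0.684, 0.257, -0.281]
contact_force: [1.3, -1.3, -3.5]
width: 0.0215
finger_force: 78.7
time_s: 22.55
eef_pos: [0.5969, -0.0629, 0.2496]
eef_rot: [0.624, 0.682, 0.257, -0.281]
contact_force: [1.0, -0.1, -2.0]
width: 0.0219
finger_force: 78.7
time_s: 23.05
eef_pos: [0.5949, -0.1444, 0.2505]
eef_rot: [0.623, 0.682, 0.257, -0.282]
contact_force: [0.7, 0.6, -1.7]
width: 0.0222
finger_force: 78.8
t23.1 pos [ 0.5949 -0.1444  0.2505] w 0.0222 F [ 0.7  0.6 -1.7] ff 78.8 q [ 1.14  0.99 -1.12  1.39  0.1   1.43  0.23]
 turn(tool,deg) [-0.3  0.1  0.3]  shift now-axes [-94.   -4.7  20. ]  shift after-turn-axes [-94.   -4.3  19.9]
[('scene', 35, array([ 0.5907, -0.1401,  0.284 ]), np.float64(0.29)), ('side', 93, array([ 0.5966, -0.1434,  0.284 ]), np.float64(0.2918))]
```

```bash
python3 -m inch '[[0,0,0,-19,-2,-19,0],[0,0,0,-19,-2,-19,0],[0,0,0,-25,0,25,0],[0,0,0,-25,0,25,0],[0,0,0,-25,0,25,0]]' 80
python3 -m inch '[[0,0,0,-20,0,20,0],[0,0,0,-12,0,12,0],[0,0,0,0,0,0,0],[0,0,0,0,0,0,0],[0,0,0,0,0,0,0]]' 80
python3 - <<'E'
from h import *
tgt([.595,-.197,.093],4.8,45)
E
```

```text
time_s: 23.65
eef_pos: [0.5964, -0.1987, 0.1438]
eef_rot: [0.623, 0.683, 0.257, -0.281]
contact_force: [0.6, 0.7, -1.9]
width: 0.0224
finger_force: 79.0
time_s: 24.15
eef_pos: [0.5975, -0.1995, 0.1017]
eef_rot: [0.623, 0.683, 0.258, -0.281]
contact_force: [0.3, 0.4, -2.7]
width: 0.0222
finger_force: 79.0
t24.1 pos [ 0.5975 -0.1995  0.1017] w 0.0222 F [ 0.3  0.4 -2.7] ff 79.0 q [ 1.12  1.18 -1.01  1.34  0.22  1.36  0.36]
 turn(tool,deg) [-0.1  0.2  0.3]  shift now-axes [-4.2 -2.3  8.1]  shift after-turn-axes [-4.2 -2.3  8. ]
```

```bash
python3 -m inch '[[0,0,0,-4,0,4,0],[0,0,0,-1.5,0,1.5,0],[0,0,0,0,0,0,0],[0,0,0,0,0,0,0],[0,0,0,0,0,0,0]]' 80
```

```text
time_s: 24.65
eef_pos: [0.5971, -0.2002, 0.0936]
eef_rot: [0.624, 0.682, 0.259, -0.281]
contact_force: [-1.2, -2.2, 5.4]
width: 0.0222
finger_force: 79.9
```

```bash
python3 -m inch '[[0,0,0,0,0,0,0],[0,0,0,0,0,0,30],[0,0,0,0,0,0,40],[0,0,0,0,0,0,60],[0,0,0,0,0,0,60]]' 40
python3 -m inch '[[0,0,0,0,0,-20,60],[0,0,0,0,0,-40,60],[0,0,0,0,0,-40,60],[0,0,0,15,0,-15,60],[0,0,0,25,0,-25,60]]' 40
python3 - <<'E'
from h import *
print(brass(np.array([.597,-.2,.12]),.07))
E
python3 -m inch '[[0,-8.5,0,0,0,0,60],[0,-8.5,0,0,0,0,60],[0,-8.5,0,0,0,0,60],[0,-8.5,0,0,0,0,60],[0,-8.5,0,0,0,0,60]]' 40
python3 -c "
from h import *
tgt([.54,.304,.25],4.8,0)"
```

```text
time_s: 25.15
eef_pos: [0.5962, -0.1995, 0.0914]
eef_rot: [0.624, 0.682, 0.258, -0.282]
contact_force: [-0.5, -0.1, -0.4]
width: 0.0514
finger_force: 0.0
time_s: 25.65
eef_pos: [0.6017, -0.2706, 0.2178]
eef_rot: [0.625, 0.681, 0.257, -0.283]
contact_force: [0.1, 0.8, 0.1]
width: 0.0509
finger_force: 0.0
[('scene', 26, array([ 0.5925, -0.1983,  0.1279]), np.float64(0.1327)), ('side', 67, array([ 0.5997, -0.1998,  0.1279]), np.float64(0.1353))]
time_s: 26.25
eef_pos: [0.6026, -0.2694, 0.2197]
eef_rot: [0.675, 0.738, 0.013, -0.013]
contact_force: [0.1, 1.7, -0.3]
width: 0.0516
finger_force: 0.0
t26.2 pos [ 0.6026 -0.2694  0.2197] w 0.0516 F [ 0.1  1.7 -0.3] ff 0.0 q [ 1.    0.7  -0.93  1.52  0.54  1.21  0.08]
 turn(tool,deg) [ 0.1 -2.1  0.4]  shift now-axes [577.4 -10.8  -9.4]  shift after-turn-axes [576.6 -14.4 -30.3]
```

```bash
python3 -m inch '[[0,-2,0,0,0,-15,60],[0,0,0,48,-1,-15,60],[0,0,0,48,-1,0,60],[0,0,0,48,-1,0,60],[0,0,0,48,-1,0,60]]' 40
python3 -m inch '[[0,0,0,48,-1,0,60],[0,0,0,48,-1,0,60],[0,0,0,48,-1,0,60],[0,0,0,48,-1,0,60],[0,0,0,48,-1,0,60]]' 40
python3 -m inch '[[0,0,0,48,-1,0,60],[0,0,0,48,-1,0,60],[0,0,0,48,-1,0,60],[0,0,0,0,0,0,60],[0,-8.5,0,0,0,0,60]]' 40
python3 -m inch '[[0,-8.5,0,0,0,0,60],[0,-8.5,0,0,0,0,60],[0,-8.5,0,0,0,0,60],[0,-8.5,0,0,0,0,60],[0,0,0,0,0,0,60]]' 40
python3 -c "
from h import *
tgt([.537,.3015,.115],4.8,-45)"
```

```text
time_s: 26.75
eef_pos: [0.5814, -0.0791, 0.2509]
eef_rot: [0.676, 0.737, 0.003, -0.003]
contact_force: [0.9, 0.1, -0.2]
width: 0.0514
finger_force: 0.0
time_s: 27.25
eef_pos: [0.5553, 0.1596, 0.2524]
eef_rot: [0.676, 0.737, 0.002, -0.004]
contact_force: [0.4, 0.2, 0.2]
width: 0.0514
finger_force: 0.0
time_s: 27.75
eef_pos: [0.5431, 0.2954, 0.2524]
eef_rot: [0.677, 0.732, -0.05, 0.053]
contact_force: [1.8, -1.9, -1.2]
width: 0.0516
finger_force: 0.0
time_s: 28.25
eef_pos: [0.5361, 0.3052, 0.2484]
eef_rot: [0.626, 0.691, -0.246, 0.264]
contact_force: [-0.5, 1.1, -0.2]
width: 0.0509
finger_force: 0.0
t28.2 pos [0.5361 0.3052 0.2484] w 0.0509 F [-0.5  1.1 -0.2] ff 0.0 q [-0.44  0.82 -0.69  1.34  0.85  1.83 -1.1 ]
 turn(tool,deg) [ 0.  -2.7  0.9]  shift now-axes [ 87.    1.9 101.2]  shift after-turn-axes [91.7  0.6 97. ]
```

```bash
python3 -m inch '[[0,-2.7,1,0,0,0,60],[0,0,0,30,0,32,60],[0,0,0,30,0,32,60],[0,0,0,31,0,32,60],[0,0,0,0,0,0,60]]' 40
python3 -m inch '[[0,0,0,0,0,0,60],[0,0,0,0,0,0,60],[0,0,0,0,0,25,60],[0,0,0,0,0,25,60],[0,0,0,0,0,20,60]]' 40
python3 -c "
from h import *
tgt([.543,.2345,.048],4.8,-45)"
```

```text
time_s: 28.75
eef_pos: [0.5401, 0.2942, 0.115]
eef_rot: [0.63, 0.676, -0.26, 0.281]
contact_force: [-0.0, 0.1, 0.6]
width: 0.0511
finger_force: 0.0
time_s: 29.25
eef_pos: [0.5472, 0.2497, 0.0733]
eef_rot: [0.631, 0.676, -0.253, 0.284]
contact_force: [-0.4, -1.1, 0.8]
width: 0.0512
finger_force: 0.0
t29.2 pos [0.5472 0.2497 0.0733] w 0.0512 F [-0.4 -1.1  0.8] ff 0.0 q [-0.41  1.   -0.6   1.47  0.96  1.61 -1.26]
 turn(tool,deg) [ 0.3 -0.3 -1. ]  shift now-axes [ 7.2 -5.7 28.3]  shift after-turn-axes [ 7.4 -5.4 28.3]
```

```bash
python3 -m inch '[[0,0,-1,5,-5,0,60],[0,0,0,0,0,0,60],[0,0,0,0,0,8,60],[0,0,0,0,0,8,60],[0,0,0,0,0,0,60]]' 40
python3 -c "
from h import *
tgt([.543,.2345,.048],4.8,-45)"
```

```text
time_s: 29.75
eef_pos: [0.5415, 0.2406, 0.0555]
eef_rot: [0.624, 0.682, -0.258, 0.281]
contact_force: [0.1, -0.4, -0.7]
width: 0.0509
finger_force: 0.0
t29.8 pos [0.5415 0.2406 0.0555] w 0.0509 F [ 0.1 -0.4 -0.7] ff 0.0 q [-0.4   1.01 -0.6   1.5   0.98  1.59 -1.26]
 turn(tool,deg) [ 0.2 -0.1  0.2]  shift now-axes [0.9 1.  9.7]  shift after-turn-axes [1.  1.  9.7]
```

```bash
python3 -m inch '[[0,0,0,1,1,5,60],[0,0,0,0,0,4,60],[0,0,0,0,0,0,60],[0,0,0,0,0,0,0],[0,0,0,0,0,0,0]]' 80
python3 -m inch '[[0,0,0,0,0,0,0],[0,0,0,0,0,0,0],[0,0,0,0,0,0,0],[0,0,0,-8,0,-8,0],[0,0,0,-15,0,-15,0]]' 80
python3 -m inch '[[0,0,0,-20,0,-20,0],[0,0,0,-25,0,-25,0],[0,0,0,-25,0,-25,0],[0,0,0,0,0,0,0],[0,0,0,0,0,0,0]]' 80
python3 -c "
from h import *
tgt([.543,.2345,.18],4.8,45)"
```

```text
time_s: 30.25
eef_pos: [0.5428, 0.2363, 0.0491]
eef_rot: [0.624, 0.682, -0.257, 0.281]
contact_force: [-6.2, -0.4, 2.4]
width: 0.0235
finger_force: 27.6
time_s: 30.75
eef_pos: [0.542, 0.2353, 0.0804]
eef_rot: [0.623, 0.682, -0.259, 0.28]
contact_force: [0.6, 0.4, -2.6]
width: 0.0224
finger_force: 77.9
time_s: 31.25
eef_pos: [0.5433, 0.236, 0.1814]
eef_rot: [0.625, 0.682, -0.256, 0.281]
contact_force: [-0.1, -0.3, -2.1]
width: 0.0221
finger_force: 78.3
t31.2 pos [0.5433 0.236  0.1814] w 0.0221 F [-0.1 -0.3 -2.1] ff 78.3 q [-0.36  0.84 -0.65  1.5   0.91  1.7  -1.16]
 turn(tool,deg) [ 0.1 89.7  0.3]  shift now-axes [-0.  -0.4  2.1]  shift after-turn-axes [-2.1 -0.4 -0. ]
```

```bash
python3 -m inch '[[0,8.2,0,0,0,0,0],[0,8.2,0,0,0,0,0],[0,8.2,0,0,0,0,0],[0,8.2,0,0,0,0,0],[0,8.2,0,0,0,0,0]]' 80
python3 -m inch '[[0,8.2,0,0,0,0,0],[0,8.2,0,0,0,0,0],[0,8.2,0,0,0,0,0],[0,8.2,0,0,0,0,0],[0,8.2,0,0,0,0,0]]' 80
python3 -m inch '[[0,8,0,0,0,0,0],[0,0,0,25,0,-25,0],[0,0,0,27,0,-27,0],[0,0,0,-30,2,-30,0],[0,0,0,-30,2,-30,0]]' 80
python3 -m inch '[[0,0,0,-30,2,-30,0],[0,0,0,-30,2,-30,0],[0,0,0,-30,2,-30,0],[0,0,0,-30,2,-30,0],[0,0,0,-30,2,-30,0]]' 80
python3 -c "
from h import *
tgt([.606,-.291,.25],4.8,45)"
```

```text
time_s: 31.75
eef_pos: [0.5423, 0.2355, 0.1797]
eef_rot: [0.675, 0.738, -0.021, 0.023]
contact_force: [-0.1, -0.6, -2.3]
width: 0.0218
finger_force: 78.3
time_s: 32.25
eef_pos: [0.5428, 0.2341, 0.1799]
eef_rot: [0.64, 0.698, 0.217, -0.236]
contact_force: [-0.5, 0.6, -3.0]
width: 0.0219
finger_force: 78.3
time_s: 32.75
eef_pos: [0.5532, 0.1512, 0.2532]
eef_rot: [0.622, 0.682, 0.259, -0.285]
contact_force: [1.5, -1.1, -2.4]
width: 0.0221
finger_force: 78.4
time_s: 33.25
eef_pos: [0.5822, -0.0615, 0.2507]
eef_rot: [0.624, 0.681, 0.258, -0.285]
contact_force: [1.1, 0.1, -1.3]
width: 0.0222
finger_force: 78.4
t33.2 pos [ 0.5822 -0.0615  0.2507] w 0.0222 F [ 1.1  0.1 -1.3] ff 78.4 q [ 1.18  1.09 -1.37  1.54  0.27  1.33 -0.01]
 turn(tool,deg) [-0.3 -0.2  0.1]  shift now-axes [-163.     3.3 -163.3]  shift after-turn-axes [-163.6    4.5 -162.7]
```

```bash
python3 -m inch '[[0,0,0,-28,1,-28,0],[0,0,0,-28,1,-28,0],[0,0,0,-28,1,-28,0],[0,0,0,-28,1,-28,0],[0,0,0,-28,0,-28,0]]' 80
python3 -m inch '[[0,0,0,-22,0,-22,0],[0,0,0,0,0,0,0],[0,0,0,0,0,0,0],[0,0,0,0,0,0,0],[0,0,0,0,0,0,0]]' 80
python3 - <<'E'
from h import *
tgt([.606,-.291,.1],4.8,45)
p=bot.state()["eef_pos"];print(brass(p+[0,0,.03],.06))
E
```

```text
time_s: 33.75
eef_pos: [0.6038, -0.2579, 0.2496]
eef_rot: [0.624, 0.681, 0.258, -0.285]
contact_force: [0.3, 1.2, -2.7]
width: 0.022
finger_force: 78.4
time_s: 34.25
eef_pos: [0.6073, -0.2854, 0.2518]
eef_rot: [0.622, 0.682, 0.259, -0.284]
contact_force: [0.3, -0.6, -2.7]
width: 0.0221
finger_force: 78.8
t34.2 pos [ 0.6073 -0.2854  0.2518] w 0.0221 F [ 0.3 -0.6 -2.7] ff 78.8 q [ 1.18  1.2  -1.29  1.07  0.35  1.72  0.23]
 turn(tool,deg) [-0.4 -0.2  0.3]  shift now-axes [-111.6   -1.6  103. ]  shift after-turn-axes [-111.2   -1.7  103.4]
[('scene', 31, array([ 0.6055, -0.2822,  0.2828]), np.float64(0.2897)), ('side', 87, array([ 0.6089, -0.2836,  0.2836]), np.float64(0.2907))]
```

```bash
python3 -m inch '[[0,0,0,-27,0,22,0],[0,0,0,-25,0,25,0],[0,0,0,-25,0,25,0],[0,0,0,-20,0,20,0],[0,0,0,-10,0,10,0]]' 80
python3 -m inch '[[0,0,0,0,0,0,0],[0,0,0,0,0,0,0],[0,0,0,0,0,0,0],[0,0,0,0,0,0,0],[0,0,0,0,0,0,0]]' 80
python3 - <<'E'
from h import *
tgt([.606,-.291,.095],4.8,45)
E
```

```text
time_s: 34.85
eef_pos: [0.6067, -0.2895, 0.1011]
eef_rot: [0.623, 0.681, 0.259, -0.285]
contact_force: [-0.6, 0.0, -2.2]
width: 0.022
finger_force: 78.8
time_s: 35.35
eef_pos: [0.6083, -0.2904, 0.1057]
eef_rot: [0.623, 0.681, 0.259, -0.283]
contact_force: [-0.7, -0.7, -1.9]
width: 0.0219
finger_force: 78.8
t35.4 pos [ 0.6083 -0.2904  0.1057] w 0.0219 F [-0.7 -0.7 -1.9] ff 78.8 q [ 1.17  1.35 -1.21  1.11  0.44  1.58  0.32]
 turn(tool,deg) [-0.1 -0.1  0.2]  shift now-axes [-7.9 -2.3  7.2]  shift after-turn-axes [-7.9 -2.3  7.3]
```

```bash
python3 -m inch '[[0,0,0,-6,0,6,0],[0,0,0,-2,0,2,0],[0,0,0,0,0,0,0],[0,0,0,0,0,0,0],[0,0,0,0,0,0,0]]' 80
```

```text
time_s: 35.85
eef_pos: [0.6083, -0.2902, 0.0959]
eef_rot: [0.623, 0.681, 0.261, -0.283]
contact_force: [-2.0, -2.6, 9.4]
width: 0.0217
finger_force: 79.3
```

```bash
python3 -m inch '[[0,0,0,0,0,0,0],[0,0,0,0,0,0,30],[0,0,0,0,0,0,40],[0,0,0,0,0,0,60],[0,0,0,0,0,0,60]]' 40
python3 -m inch '[[0,0,0,0,0,-20,60],[0,0,0,0,0,-40,60],[0,0,0,0,0,-40,60],[0,0,0,20,0,-20,60],[0,0,0,25,0,-25,60]]' 40
python3 -m inch '[[0,-8.5,0,0,0,0,60],[0,-8.5,0,0,0,0,60],[0,-8.5,0,0,0,0,60],[0,-8.5,0,0,0,0,60],[0,-8.5,0,0,0,0,60]]' 40
python3 - <<'E'
from h import *
print(brass(np.array([.6,-.2,.1]),.2))
a=dict(np.load("last_scene.npz"));b=dict(np.load("last_side.npz"))
cv2.imwrite("pics/i.png",np.hstack([cv2.resize(v["color"],(400,300)) for v in(a,b)]))
W=pts(b)
m=(W[...,2]>.03)&(W[...,2]<.06)&(W[...,0]>.45)&(W[...,0]<.78)&(W[...,1]>-.02)&(W[...,1]<.16)
N,l,s,cc=cv2.connectedComponentsWithStats(m.astype(np.uint8))
for i in range(1,N):
    if s[i,4]>20: q=W[l==i];print(s[i],cv2.minAreaRect((q[:,:2]*1e3).astype(np.float32)))
tgt([.625,.08,.25],-85,0)
E
```

```text
time_s: 36.35
eef_pos: [0.6077, -0.2898, 0.0927]
eef_rot: [0.623, 0.681, 0.259, -0.284]
contact_force: [0.4, -0.3, 0.0]
width: 0.0511
finger_force: 0.0
time_s: 36.85
eef_pos: [0.6139, -0.3613, 0.2271]
eef_rot: [0.624, 0.68, 0.259, -0.284]
contact_force: [0.5, -0.3, -0.1]
width: 0.0513
finger_force: 0.0
time_s: 37.35
eef_pos: [0.6143, -0.3601, 0.2284]
eef_rot: [0.675, 0.738, 0.015, -0.015]
contact_force: [0.8, 0.4, -0.1]
width: 0.0513
finger_force: 0.0
[('scene', 66, array([ 0.5943, -0.1676,  0.1223]), np.float64(0.1335)), ('side', 192, array([ 0.597 , -0.1979,  0.1242]), np.float64(0.1355))]
[247 215  10  29 151] ((626.1368408203125, 78.83374786376953), (90.75104522705078, 14.343484878540039), 5.259282112121582)
t37.5 pos [ 0.6151 -0.3529  0.2298] w 0.0513 F [0.3 0.6 1. ] ff 0.0 q [ 1.13  0.89 -1.15  1.36  0.76  1.39  0.11]
 turn(tool,deg) [-2.  -2.  90.8]  shift now-axes [430.2  53.6  -1.1]  shift after-turn-axes [  47.6 -430.4  -20.2]
```

View pics/i.png

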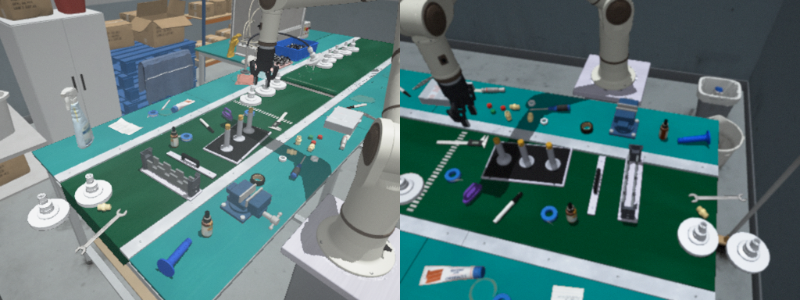

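All three arms stand upright on the mat at right image (503,150), (525,152), (550,155). The rack is empty and the bar lies beside it at (597,185). Next is the bar.

```bash
python3 -m inch '[[0,-2,0,0,0,-20,60],[0,0,0,45,4,0,60],[0,0,0,45,4,0,60],[0,0,0,45,4,0,60],[0,0,0,45,4,0,60]]' 40
python3 -m inch '[[0,0,0,45,4,0,60],[0,0,0,45,4,0,60],[0,0,0,45,4,0,60],[0,0,0,45,4,0,60],[0,0,0,45,4,0,60]]' 40
python3 -m inch '[[0,0,8.5,0,0,0,60],[0,0,8.5,0,0,0,60],[0,0,8.5,0,0,0,60],[0,0,8.5,0,0,0,60],[0,0,8.5,0,0,0,60]]' 40
python3 -m inch '[[0,0,8.5,0,0,0,60],[0,0,8.5,0,0,0,60],[0,0,8.5,0,0,0,60],[0,0,8.5,0,0,0,60],[0,0,8.5,0,0,0,60]]' 40
python3 -m inch '[[0,0,5,0,0,0,60],[0,0,0,0,0,0,60],[0,0,0,0,0,0,60],[0,0,0,0,0,0,60],[0,0,0,0,0,0,60]]' 40
python3 -c "
from h import *
tgt([.626,.079,.16],-85,0)"
```

```text
time_s: 37.95
eef_pos: [0.6137, -0.1794, 0.2492]
eef_rot: [0.675, 0.737, 0.005, -0.006]
contact_force: [0.4, -0.1, 0.2]
width: 0.0515
finger_force: 0.0
time_s: 38.45
eef_pos: [0.6137, 0.0463, 0.252]
eef_rot: [0.675, 0.737, 0.004, -0.006]
contact_force: [1.4, 0.4, -1.1]
width: 0.0511
finger_force: 0.0
time_s: 38.95
eef_pos: [0.6139, 0.045, 0.2519]
eef_rot: [0.898, 0.44, 0.002, -0.007]
contact_force: [0.6, -0.1, 0.2]
width: 0.0513
finger_force: 0.0
time_s: 39.45
eef_pos: [0.6139, 0.0451, 0.2519]
eef_rot: [0.996, 0.085, -0.001, -0.007]
contact_force: [-0.8, -0.1, -0.7]
width: 0.0514
finger_force: 0.0
time_s: 39.95
eef_pos: [0.6141, 0.0448, 0.252]
eef_rot: [0.999, 0.045, -0.001, -0.006]
contact_force: [0.1, 0.7, -0.0]
width: 0.0512
finger_force: 0.0
t40.0 pos [0.6141 0.0448 0.252 ] w 0.0512 F [ 0.1  0.7 -0. ] ff 0.0 q [ 0.5   0.54 -0.86  1.63  0.42  1.17 -1.93]
 turn(tool,deg) [-0.7  0.   0.1]  shift now-axes [ 15.  -31.8  92.4]  shift after-turn-axes [ 14.8 -33.   92. ]
```

```bash
python3 -m inch '[[-0.7,0,0,0,0,0,60],[0,0,0,15,-33,40,60],[0,0,0,0,0,0,60],[0,0,0,0,0,0,60],[0,0,0,0,0,0,60]]' 40
cat >> h.py <<'E'
def handle(lo,hi):
    c=cap("wrist");W=pts(c); m=(W[...,2]>lo)&(W[...,2]<hi)
    N,l,s,cc=cv2.connectedComponentsWithStats(m.astype(np.uint8))
    for i in range(1,N):
        if s[i,4]>300:
            q=W[l==i];print("hand",s[i],cv2.minAreaRect((q[:,:2]*1e3).astype(np.float32)),np.median(q[:,2]))
    return c,W
E
python3 - <<'E'
from h import *
c,W=handle(.033,.055)
tgt([.626,.079,.036],-85,0)
# rack brackets in wrist view
m=(W[...,2]>.08)&(W[...,2]<.095)
N,l,s,cc=cv2.connectedComponentsWithStats(m.astype(np.uint8))
for i in range(1,N):
    if s[i,4]>80: q=W[l==i];print("br",s[i],q.min(0).round(4),q.max(0).round(4))
E
```

```text
time_s: 40.45
eef_pos: [0.6257, 0.076, 0.2156]
eef_rot: [0.999, 0.044, 0.0, 0.0]
contact_force: [-0.2, 0.1, 0.3]
width: 0.051
finger_force: 0.0
hand [302   3  37  35 346] ((767.9650268554688, 37.24165344238281), (33.974517822265625, 15.562403678894043), 54.35723114013672) 0.04647620873917144
hand [  94   38   74  242 5340] ((619.26318359375, 197.90206909179688), (241.23977661132812, 48.486427307128906), 4.712453365325928) 0.04474595005074425
hand [ 248  130   14   89 1212] ((625.8721923828125, 79.09407806396484), (90.05382537841797, 13.61942195892334), 5.260507106781006) 0.04183516023995287
t40.5 pos [0.6259 0.0756 0.2159] w 0.0516 F [0.2 0.5 0.8] ff 0.0 q [ 0.42  0.6  -0.83  1.63  0.48  1.13 -2.01]
 turn(tool,deg) [ 0.1 -0.1  0. ]  shift now-axes [  0.2  -3.5 179.9]  shift after-turn-axes [  0.4  -3.3 179.9]
br [324   0  19  10 108] [0.7691 0.0266 0.0801] [0.7738 0.0384 0.0946]
br [  57   22   71   34 1163] [0.7184 0.1844 0.08  ] [0.7448 0.2365 0.0914]
br [431 232  29  27 307] [ 0.5774 -0.1045  0.08  ] [ 0.5984 -0.0891  0.095 ]
```

```bash
python3 -m inch '[[0,0,0,0,-3.4,40,60],[0,0,0,0,0,45,60],[0,0,0,0,0,45,60],[0,0,0,0,0,35,60],[0,0,0,0,0,12,60]]' 40
python3 -m inch '[[0,0,0,0,0,0,60],[0,0,0,0,0,0,0],[0,0,0,0,0,0,0],[0,0,0,0,0,0,0],[0,0,0,0,0,0,0]]' 90
python3 -m inch '[[0,0,0,0,0,-15,0],[0,0,0,0,0,-30,0],[0,0,0,0,0,-40,0],[0,0,0,0,0,-40,0],[0,0,0,0,0,0,0]]' 90
python3 -c "
from h import *
tgt([.6093,.2,.16],-85.2,0)"
```

```text
time_s: 41.0
eef_pos: [0.6231, 0.0778, 0.035]
eef_rot: [0.999, 0.044, -0.002, 0.001]
contact_force: [-0.5, -0.6, -0.4]
width: 0.0514
finger_force: 0.0
time_s: 41.5
eef_pos: [0.6268, 0.08, 0.0407]
eef_rot: [0.999, 0.044, 0.002, 0.0]
contact_force: [-0.9, -0.7, 5.0]
width: 0.0121
finger_force: 88.9
time_s: 42.0
eef_pos: [0.6288, 0.0815, 0.1706]
eef_rot: [0.999, 0.045, 0.006, -0.0]
contact_force: [1.8, -0.1, -2.8]
width: 0.0117
finger_force: 88.5
t42.0 pos [0.6288 0.0815 0.1706] w 0.0117 F [ 1.8 -0.1 -2.8] ff 88.5 q [ 0.39  0.65 -0.8   1.66  0.52  1.05 -2.05]
 turn(tool,deg) [-0.  -0.6  0.3]  shift now-axes [  -9.  -119.8   10.6]  shift after-turn-axes [  -9.6 -119.8   10.6]
```

```bash
python3 -m inch '[[0,-0.6,0.3,0,0,0,0],[0,0,0,-3,-40,0,0],[0,0,0,-3,-40,0,0],[0,0,0,-3,-40,0,0],[0,0,0,0,0,0,0]]' 90
python3 -m inch '[[0,0,0,0,0,0,0],[0,0,0,0,0,0,0],[0,0,0,0,0,0,0],[0,0,0,0,0,0,0],[0,0,0,0,0,0,0]]' 90
python3 - <<'E'
from h import *
tgt([.6093,.2,.16],-85.2,0)
c,W=handle(.150,.19)
m=(W[...,2]>.08)&(W[...,2]<.095)
q=W[m];print("br",q.min(0).round(4),q.max(0).round(4))
m=(W[...,2]>.12)&(W[...,2]<.15);q=W[m];print("bar",q.min(0).round(4),q.max(0).round(4),cv2.minAreaRect((q[:,:2]*1e3).astype(np.float32)))
cv2.imwrite("pics/j.png",c["color"])
E
```

```text
time_s: 42.5
eef_pos: [0.6017, 0.2074, 0.1622]
eef_rot: [0.999, 0.047, -0.007, -0.002]
contact_force: [-0.1, 1.8, -2.5]
width: 0.0118
finger_force: 88.6
time_s: 43.0
eef_pos: [0.6063, 0.1976, 0.163]
eef_rot: [0.999, 0.041, -0.005, 0.0]
contact_force: [-0.7, 0.8, -2.5]
width: 0.0117
finger_force: 88.7
t43.0 pos [0.6063 0.1976 0.163 ] w 0.0117 F [-0.7  0.8 -2.5] ff 88.7 q [ 0.19  0.68 -0.79  1.64  0.53  1.07 -2.25]
 turn(tool,deg) [ 0.   0.6 -0.1]  shift now-axes [ 3.2 -2.2  2.9]  shift after-turn-axes [ 3.2 -2.2  3. ]
hand [ 204  158  109  170 7410] ((609.3375854492188, 198.8748779296875), (39.1593017578125, 80.33672332763672), 78.8124008178711) 0.16452955962108276
br [0.7181 0.1842 0.08  ] [0.7329 0.2361 0.0914]
bar [0.5453 0.1796 0.1288] [0.7201 0.2181 0.15  ] ((632.6884155273438, 198.81590270996094), (173.2436981201172, 25.116037368774414), 4.763291835784912)
```

View pics/j.png

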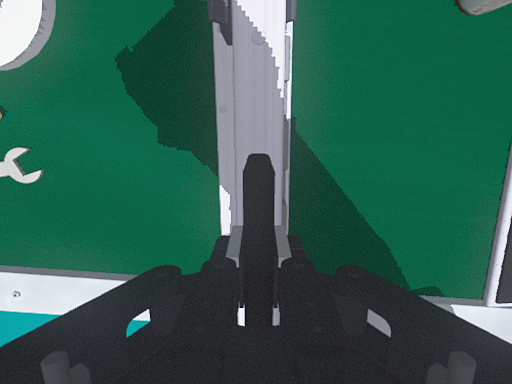

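The view shows the bar's handle at (258,240), over the rack rails and nearly aligned. It needs a trim of about 3 mm.

```bash
python3 -m inch '[[0,0.6,0,0,0,0,0],[0,0,0,4,-3,0,0],[0,0,0,0,0,0,0],[0,0,0,0,0,0,0],[0,0,0,0,0,0,0]]' 90
python3 -m inch '[[0,0,0,0,0,8,0],[0,0,0,0,0,8,0],[0,0,0,0,0,5,0],[0,0,0,0,0,0,0],[0,0,0,0,0,0,0]]' 90
python3 - <<'E'
from h import *
tgt([.6103,.201,.1],-85.2,0)
c=cap("wrist");W=pts(c)
m=(W[...,2]>.10)&(W[...,2]<.13);q=W[m];r=cv2.minAreaRect((q[:,:2]*1e3).astype(np.float32));print("bar",r)
t=np.tan(np.radians(r[2]));print("line y at seat x", r[0][1]+(609.3-r[0][0])*t)
E
```

```text
time_s: 43.55
eef_pos: [0.6097, 0.202, 0.1631]
eef_rot: [0.999, 0.042, -0.0, 0.0]
contact_force: [-1.0, 0.1, -2.8]
width: 0.0121
finger_force: 88.7
time_s: 44.05
eef_pos: [0.6096, 0.202, 0.1418]
eef_rot: [0.999, 0.042, -0.0, 0.0]
contact_force: [0.0, -0.3, -2.8]
width: 0.0119
finger_force: 88.7
t44.0 pos [0.6096 0.202  0.1418] w 0.0119 F [ 0.  -0.3 -2.8] ff 88.7 q [ 0.17  0.7  -0.77  1.65  0.55  1.03 -2.27]
 turn(tool,deg) [ 0.  0. -0.]  shift now-axes [ 0.6  1.  41.8]  shift after-turn-axes [ 0.6  1.1 41.8]
bar ((636.2698974609375, 203.3505401611328), (173.25814819335938, 25.11740493774414), 4.804544925689697)
line y at seat x 201.08366013773778
```

```bash
python3 -m inch '[[0,0,0,0,1,0,0],[0,0,0,0,0,7,0],[0,0,0,0,0,7,0],[0,0,0,0,0,6,0],[0,0,0,0,0,0,0]]' 90
python3 -m inch '[[0,0,0,0,0,6,0],[0,0,0,0,0,6,0],[0,0,0,0,0,0,0],[0,0,0,0,0,0,0],[0,0,0,0,0,0,0]]' 90
python3 -c "
from h import *
tgt([.6103,.201,.1],-85.2,0)"
```

```text
time_s: 44.6
eef_pos: [0.6089, 0.2005, 0.1206]
eef_rot: [0.999, 0.042, -0.001, 0.0]
contact_force: [0.4, 0.6, -3.3]
width: 0.0118
finger_force: 88.7
time_s: 45.1
eef_pos: [0.61, 0.2011, 0.1103]
eef_rot: [0.999, 0.042, 0.0, -0.0]
contact_force: [0.3, -0.4, -2.8]
width: 0.012
finger_force: 88.7
t45.1 pos [0.61   0.2011 0.1103] w 0.0120 F [ 0.3 -0.4 -2.8] ff 88.7 q [ 0.16  0.74 -0.75  1.67  0.59  0.98 -2.29]
 turn(tool,deg) [-0. -0. -0.]  shift now-axes [ 0.3  0.1 10.3]  shift after-turn-axes [ 0.3  0.1 10.3]
```

No contact at all while entering. Continue down.

```bash
python3 -m inch '[[0,0,0,0,0,3,0],[0,0,0,0,0,3,0],[0,0,0,0,0,2,0],[0,0,0,0,0,0,0],[0,0,0,0,0,0,0]]' 90
python3 -m inch '[[0,0,0,0,0,2,0],[0,0,0,0,0,1,0],[0,0,0,0,0,0,0],[0,0,0,0,0,0,0],[0,0,0,0,0,0,0]]' 90
```

```text
time_s: 45.6
eef_pos: [0.6098, 0.2009, 0.1028]
eef_rot: [0.999, 0.042, 0.0, 0.0]
contact_force: [-3.2, -2.6, 4.6]
width: 0.0118
finger_force: 89.6
time_s: 46.1
eef_pos: [0.6099, 0.201, 0.1027]
eef_rot: [0.999, 0.042, 0.0, 0.001]
contact_force: [-10.3, -5.2, 23.9]
width: 0.0119
finger_force: 92.7
```

```bash
python3 -m inch '[[0,0,0,0,0,-2,0],[0,0,0,0,0,0,30],[0,0,0,0,0,0,60],[0,0,0,0,0,0,60],[0,0,0,0,0,0,60]]' 40
python3 -m inch '[[0,0,0,0,0,-20,60],[0,0,0,0,0,-40,60],[0,0,0,0,0,-40,60],[0,0,0,0,0,-20,60],[0,0,0,0,0,0,60]]' 40
python3 - <<'E'
from h import *
tgt([.6103,.201,.1],-85.2,0)
c,W=handle(.094,.115)
m=(W[...,2]>.066)&(W[...,2]<.08)&(W[...,1]>.16)&(W[...,1]<.24)
for lo,hi in((.50,.53),(.53,.56),(.66,.70),(.70,.73)):
    q=W[m&(W[...,0]>lo)&(W[...,0]<hi)]
    if len(q): print(lo,len(q),np.median(q[:,2]).round(4))
print(brass(np.array([.6,-.2,.1]),.2))
cv2.imwrite("pics/k.png",np.hstack([cv2.resize(np.load("last_%s.npz"%n)["color"],(400,300)) for n in("scene","side")]))
E
```

```text
time_s: 46.6
eef_pos: [0.6099, 0.201, 0.1008]
eef_rot: [0.999, 0.042, -0.0, -0.0]
contact_force: [0.3, 0.8, 0.4]
width: 0.0515
finger_force: 0.0
time_s: 47.1
eef_pos: [0.6118, 0.2024, 0.225]
eef_rot: [0.999, 0.042, 0.003, -0.001]
contact_force: [0.6, -0.2, -1.0]
width: 0.0512
finger_force: 0.0
t47.1 pos [0.6118 0.2024 0.225 ] w 0.0512 F [ 0.6 -0.2 -1. ] ff 0.0 q [ 0.21  0.61 -0.83  1.58  0.48  1.15 -2.21]
 turn(tool,deg) [-0.1 -0.4 -0. ]  shift now-axes [ -2.4   1.4 125. ]  shift after-turn-axes [ -1.6   1.2 125. ]
hand [ 252  139   17  105 1680] ((608.87158203125, 200.01248168945312), (90.47230529785156, 13.549606323242188), 5.326763153076172) 0.10388443628725566
0.5 710 0.0727
0.53 565 0.0727
0.66 1329 0.0727
0.7 1192 0.0727
[('scene', 70, array([ 0.5905, -0.1804,  0.1285]), np.float64(0.134)), ('side', 192, array([ 0.5989, -0.2002,  0.1268]), np.float64(0.1349))]
```

View pics/k.png

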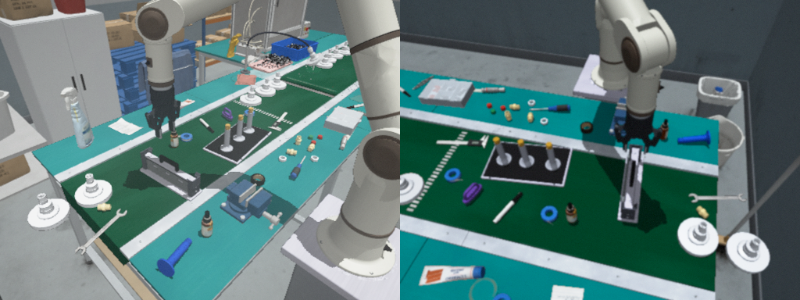

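The bar lies level in both brackets: its top is at 72.7 mm along the whole length, against 72 mm nominal. The handle is at the seat. All three arms stand on the plate, and the bottle and spool have not moved. I'm handing in.

```bash
python3 -c "
from bench import bot
print(bot.finish_job())"
```

```text
the job is handed in; nothing more can be done
None
```

The job is handed in: both rack arms and the toppled one stand upright on the carrier, the bar is back home in both brackets of the empty rack, and the dropper bottle and tape spool were left where they were.

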